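Lock a robot's turntable for transport and pack its kit tray

TASK

Get the robot kit ready for transport: turn the pulley of the turntable drive by its rim until the engraved mark faces the fixed pointer, swing the locking flap fully home over the bracket, and then push the locking rod from its stand all the way down through flap, bracket, pulley and base, until its head sits on the flap. Pack the battery pack and every motor and wheel that stands loose on the table into the yellow tray, all upright and flat on its floor, and leave the screw jar, the charger and the screwdriver where they are.

Things in the scene. Friction and masses are not known exactly. Their poses are not given: they have to be found in the camera images.
- drive: turntable drive, fixed: base plate 195 x 170 x 8 mm, white pulley on a vertical shaft, and a bracket arm 34 mm wide reaching in over it along the drive's +x from a 20 x 34 mm post 100 mm from the shaft. Origin: shaft axis at table height, z up. The pointer is on a post 96 mm from the shaft, 50 deg counter-clockwise from +x. The rim from 90 to 260 deg is free to grip
- pulley (a joint): pulley angle, rad, growing counter-clockwise from above; endless, light friction (0.05 N m), stays where left. At 0 or 2 pi the mark faces the pointer and the holes line up. Its rim is a wall 10 mm thick (radius 65 to 75 mm), top 66 mm above the table; spokes and hub top out at 32 to 38 mm, so it can be pinched from above, one finger inside, one outside
- mark (a point): outer end of the engraved mark, a dark radial line 10 mm long and 4 mm wide across the rim's top (and down its outside): 75 mm from the shaft, 66 mm above the table. It turns with the pulley
- pointer (a point): tip of the fixed dark pointer, 79 mm from the shaft (4 mm outside the rim), 66 mm above the table
- bracket_hole (a point): centre of the 14.5 mm hole in the bracket arm, at its upper face, 84 mm above the table, 45 mm from the shaft along the drive's +x. The arm is 10 mm thick
- pulley_hole (a point): centre of the 16 mm hole in the pulley's wide spoke (10 mm thick), at its upper face 32 mm above the table, 45 mm from the shaft
- flap (a joint): angle of the locking flap, rad: a steel plate 30 mm wide, 8 mm thick, lying on the bracket (top 92 mm above the table) and turning on a pivot above the bracket's post. 0: fully home against its stop, lying along the bracket with the holes in line; grows as it swings out counter-clockwise, towards the drive's -y, up to 1.3. Light friction, stays where left
- flap_hole (a point): centre of the flap's 16 mm hole, at its upper face, 92 mm above the table, 55 mm from the pivot
- flap_knob (a point): centre of the flap's upright black knob, 18 mm across and 40 mm tall (92 to 132 mm above the table), 90 mm from the pivot, 35 mm beyond the hole, to swing it by
- flap_pivot (a point): the flap's pivot, 100 mm from the shaft along the drive's +x, 92 mm above the table
- base_hole (a point): centre of the 16 mm through hole in the base's lug, at its upper face, 16 mm above the table, straight below the bracket's hole; the hole goes down to the table
- rod_head (a point): centre of the locking rod's head, 108 mm above its tip: dark knob 26 mm across, 40 mm tall, on a steel shank 12 mm across, 88 mm long, the last 16 mm tapering to 4 mm. 0.12 kg, z from tip to head. At the start it hangs upright in its stand, head resting on the stand's top. The taper draws the pulley true if it is near its mark
- rod_tip (a point): the rod's pointed lower end; with the head on the closed flap it is 4 mm above the table, 12 mm below the lug's upper face
- stand: fixed plywood block 56 x 56 mm and 92 mm high with an 18 mm through hole in which the rod stands; origin under its centre
- tray: yellow open tray, fixed, outside 220 (its x) x 136 (its y) x 40 mm high, walls and floor 5 mm, inside 210 x 126 mm; origin under its centre. It holds the battery pack lengthwise at one end of one side, three modules side by side along the other side, and one beyond the end of the battery pack
- tray_in (a point): centre of the tray's inner floor, 5 mm above the table
- battery_mid (a point): centre, half-way up, of the battery pack: black block 134 (its x) x 54 (its y) x 28 mm high, with a grey grip on its middle 70 (along x) x 20 (along y) mm and 40 mm tall (68 mm in all; this point is 34 mm above the underside). About 0.35 kg. Goes into the tray
- motor_a_mid (a point): centre, half-way up, of a geared motor standing on its gearbox: white block 62 (its x) x 54 (its y) x 28 mm high, and standing on the middle of it a steel motor can 28 mm across and 40 mm tall (68 mm in all; this point is 34 mm above the underside). About 0.16 kg; grip it by the can. Goes into the tray; None when not there this time
- motor_b_mid (a point): centre, half-way up, of a geared motor standing on its gearbox: white block 62 (its x) x 54 (its y) x 28 mm high, and standing on the middle of it a steel motor can 28 mm across and 40 mm tall (68 mm in all; this point is 34 mm above the underside). About 0.16 kg; grip it by the can. Goes into the tray; None when not there this time
- wheel_a_mid (a point): centre, half-way up, of a robot wheel lying flat: black tyre 58 mm across and 28 mm high, and on its middle a white hub 26 mm across and 40 mm tall (68 mm in all; this point is 34 mm above the underside). About 0.14 kg; grip it by the hub. Goes into the tray; None when not there this time
- wheel_b_mid (a point): centre, half-way up, of a robot wheel lying flat: black tyre 58 mm across and 28 mm high, and on its middle a white hub 26 mm across and 40 mm tall (68 mm in all; this point is 34 mm above the underside). About 0.14 kg; grip it by the hub. Goes into the tray; None when not there this time
- screw_jar: bystander: amber jar with a black cap, 50 mm across, 64 mm high, origin under its centre; leave it alone
- charger: bystander: plain grey battery charger block with a small green window and no stem, 56 x 46 x 34 mm, origin under its centre; leave it alone
- driver: bystander: screwdriver lying across beyond the battery pack; leave it alone
There are look-alikes about, which are no part of the job. Leave any pink look-alike of the part that bears motor_a_mid alone. What is shaped like the part that bears battery_mid but pink is not meant.

How it is judged:
By the outcome, as a careful person would: the job done as asked, in the order asked, and still so for the second after the job is handed in, with the robot touching nothing.
Of motor_a, motor_b, wheel_a, wheel_b only 2 to 4 are there at a start; the rules pass over those that are not, and their reading is None.
At some moment in a run one of motor_a, motor_b, wheel_a, wheel_b, battery may be knocked a few centimetres aside while the robot is not near it.
It also fails if it takes over 210 s, if anything falls off the work surface, if the arm or the gripper's body presses on something with over 40 N, if the wrist force passes 120 N, or if a joint passes its speed limit or range.

ROBOT

A 7-joint arm with a two-finger parallel gripper is mounted at the origin on the work surface. World frame = base frame: x ahead of the robot, y to its left, z up, the work surface at z = 0. Lengths are in m, angles in rad, forces in N, time in s.
With the tool pointing down it reaches from about 0.35 to 0.9 m from the base axis. Payload 8.1 kg.
Tool frame: the origin (TCP) lies midway between the tips of the shut fingers; the grasp point (between the pads) lies 19 mm behind it; z points along the fingers, y is the direction in which the jaws open and shut (so a half turn about z gives the same grasp; the last joint's range is limited). The gripper opens to 92 mm and grips with 3 to 60 N. Pads are 19 mm wide; open, the fingers measure 130 mm over their backs; the gripper's body (75 mm by 190 mm) begins 47 mm behind the grasp point.
Start: joints at [-1.205, 0.434, 0.025, 1.573, -0.012, 1.134, -0.075], TCP at [0.282, 0.558, 0.227] pointing down, gripper open.
Joint ranges: [-2.62, 2.62], [-0.44, 2.09], [-1.27, 1.32], [0.08, 2.57], [-1.32, 4.46], [0.12, 2], [-2.74, 2.74]. Speed limits (rad/s): [2.22, 2.22, 3.01, 3.01, 3.14, 3.14, 3.14].

INTERFACE

Orientations are given as [roll, pitch, yaw] about the fixed x, y, z axes, in that order (R = Rz(yaw) Ry(pitch) Rx(roll)).
In Python, from workcell import readout, optics, workorder gives the robot as it stands.
- The arm moves only by the tool jog_arm, never from a script. Its argument "commands" is a list of rows, each an object with "translation": the shift along the tool's x, y, z in m, a list of three; "spin": the turn about the tool's z in rad. In form: [{"translation": [dx, dy, dz], "spin": spin}, ...]. A call has exactly 10 rows; each row shifts and turns the commanded pose from where the row before left it, along the tool's axes as they then stand; what a row does not reach is not made up. A row lasts 1/10 s, in which the tool goes at most 50 mm and 8.59 degrees, less where a joint would pass 70% of its speed; a pose out of reach is approached as far as the arm can. A call is refused whole if a number of a shift passes 0.05 or a number of a turn 0.15, either way. A call with a gripper value outside its range is refused whole. "hand" is the opening, from 0 (shut) to 1 (fully open), set as the call begins (left out, the last holds). The fingers move at their own pace and stop on an object; the grip force is fixed at half the most. Time passes only in rows, so rows that do not move let the fingers close, or fill a call up. It gives the time, the measured TCP pose, the force and the opening at its end, in the units of the state.
- readout.get_state(): the state, without advancing time (a new reading comes with each control period).
- optics.get_image(name): name is "side" or "top" or "wrist"; returns the picture (384x512x3 uint8, red, green, blue); there is no depth.
- optics.calibration(name): a dict with "mtx" (3x3 intrinsics, pixels), "extrinsics" (4x4, takes a point from world to camera coordinates). Camera axes: x right, y down, z forward; pixel columns grow to the right and rows downward; lengths in m; the calibration is good to about 2 mm. The wrist camera is an equidistant fisheye: a pixel r from the principal point sees the ray r / f radians off the axis. A picture is of the moment at which its call begins: read the wrist's pose just before it. calibration takes no time and is no camera call; for the wrist camera it gives the pose at the moment of the call.
- workorder.close_job(): hands the job in, once; it reports no verdict.
The state is a dict: "time": time; "q": joint angles; "qd": joint speeds; "joint_efforts": joint torques, N m; "tcp_pos": TCP position; "orientation": TCP orientation; "ft_force": force on the tool from outside, world axes, zero at the start; "moment": the same for the moment, N m; "grip_width": finger opening in m.
Only numpy, scipy, OpenCV 4.12 (cv2) and the standard library are available. Lean on these libraries where they do the work, as an engineer would, in place of code of your own. Each camera call takes 0.05 s, during which the arm holds its last target. There are 200 camera calls.

## Working session

There is one attempt and no reset: what is moved stays moved. The work goes in short steps, Python scripts to look and compute and a tool call to move; the robot and the scene stay as the last step left them, time stands still between calls to the robot, and variables do not carry over. Pictures are saved under pics/ and viewed, about 12 in all and at most 16, crops included, and the job is handed in when it is done.

Besides the shell and the picture viewer there is one more tool, called after "Call:" as a command line: name --argument value ..., lists and objects as JSON in quotes. jog_arm: Moves the arm, as the interface text tells. Its arguments: {"type":"object","properties":{"commands":{"type":"array","items":{"type":"object","properties":{"translation":{"type":"array","items":{"type":"number"}},"spin":{"type":"number"}}}},"hand":{"type":"number"}},"required":["commands"]}

```bash
mkdir -p pics; ls; cat > h.py <<'E'
import numpy as np, cv2
from workcell import readout, optics, workorder
def snap(name, fn, crop=None, scale=1):
    im=optics.get_image(name)[:,:,::-1]
    cv2.imwrite(f'pics/{fn}_full.png',im)
    if crop: im=im[crop[1]:crop[3],crop[0]:crop[2]]
    if scale!=1: im=cv2.resize(im,None,fx=scale,fy=scale,interpolation=cv2.INTER_CUBIC)
    cv2.imwrite(f'pics/{fn}.png',im)
def px2w(name,u,v,z,cal=None):
    c=cal or optics.calibration(name); K=np.array(c['mtx']);T=np.array(c['extrinsics'])
    if name=='wrist':
        x=(u-K[0,2])/K[0,0];y=(v-K[1,2])/K[1,1];r=np.hypot(x,y)
        d=np.array([np.sin(r)*x/max(r,1e-9),np.sin(r)*y/max(r,1e-9),np.cos(r)])
    else: d=np.linalg.inv(K)@[u,v,1]
    R,t=T[:3,:3],T[:3,3]; o=-R.T@t; w=R.T@d
    return o+w*(z-o[2])/w[2]
def w2px(name,p,cal=None):
    c=cal or optics.calibration(name); K=np.array(c['mtx']);T=np.array(c['extrinsics'])
    q=T[:3,:3]@np.array(p)+T[:3,3]
    if name=='wrist':
        h=np.hypot(q[0],q[1]);th=np.arctan2(h,q[2]);q=np.array([q[0]/h*th,q[1]/h*th,1])
    else: q=q/q[2]
    return (K@q)[:2]
E
python3 - <<'E'
from h import *
s=readout.get_state(); print(s)
for n in('top','side'):
    snap(n,n+'0',scale=1.56); print(n,optics.calibration(n))
E
```

```text
pics
{'time': 0.0, 'q': array([-1.20462007,  0.43521294,  0.02498679,  1.57413344, -0.01160616,
        1.13399475, -0.0750868 ]), 'qd': array([-0.00155421,  0.00086947, -0.00126612, -0.00017898,  0.00253479,
       -0.00020841, -0.00033671]), 'joint_efforts': array([-7.37072914e-04, -6.67850089e+01,  9.84572768e-01, -3.14469516e+01,
       -6.04530377e-02,  4.23865614e-02,  1.94753261e-04]), 'tcp_pos': array([0.28219006, 0.55707315, 0.22593732]), 'orientation': array([-3.13999593e+00,  1.45279757e-04,  2.67274438e+00]), 'ft_force': array([ 0.63308487,  0.1904796 , -0.43671693]), 'moment': array([ 0.02621388, -0.01574907,  0.00561207]), 'grip_width': 0.09162809037143907}
top {'mtx': array([[410.84440692,   0.        , 258.05258459],
       [  0.        , 410.84440692, 193.74397416],
       [  0.        ,   0.        ,   1.        ]]), 'extrinsics': array([[ 0.06239284, -0.99803628, -0.00554243,  0.04616124],
       [-0.97771558, -0.06000528, -0.20117559,  0.59039203],
       [ 0.20044796,  0.01797084, -0.97953952,  1.22050839],
       [ 0.        ,  0.        ,  0.        ,  1.        ]])}
side {'mtx': array([[439.88565376,   0.        , 250.14761648],
       [  0.        , 439.88565376, 191.59006228],
       [  0.        ,   0.        ,   1.        ]]), 'extrinsics': array([[ 0.95965458, -0.28064388,  0.01738115, -0.54253304],
       [-0.16368525, -0.60783991, -0.77700565,  0.20625155],
       [ 0.22862684,  0.74281199, -0.62925361,  1.10123398],
       [ 0.        ,  0.        ,  0.        ,  1.        ]])}
```

View pics/top0.png

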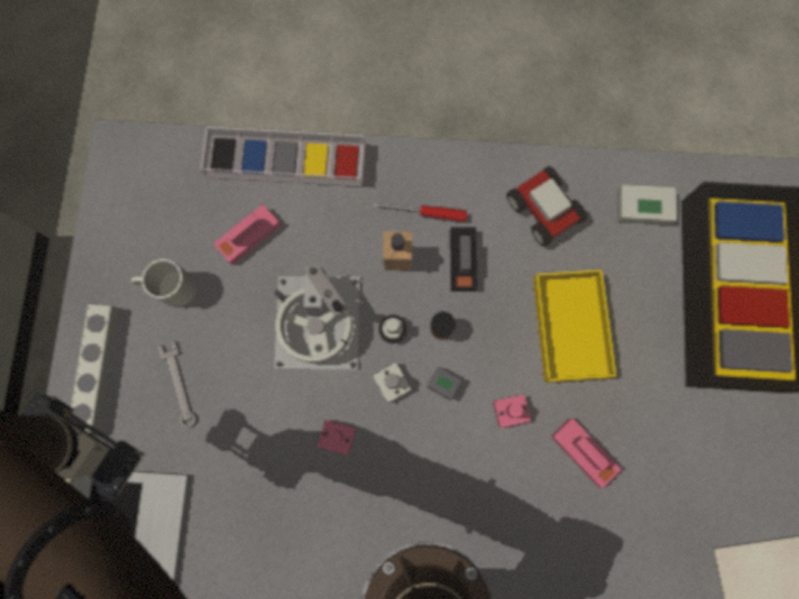

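View pics/side0.png

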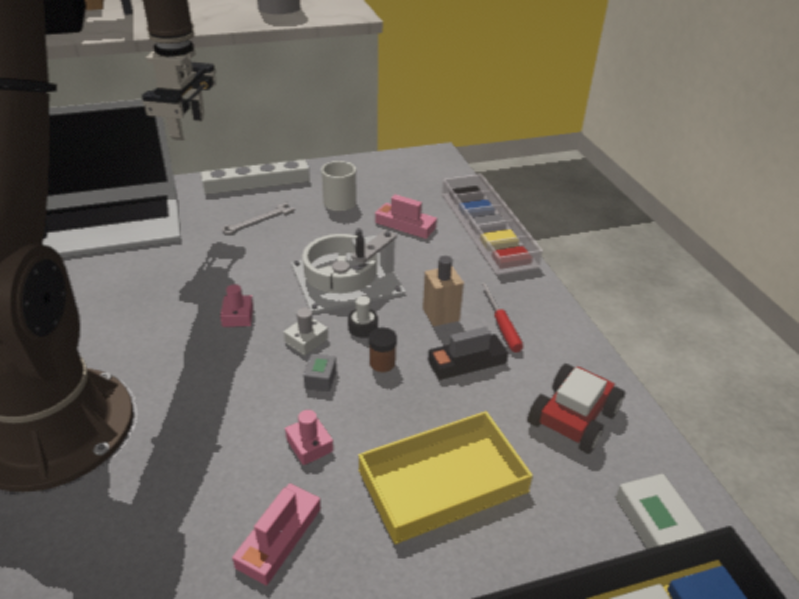

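The top view (×1.56) shows the drive at (318,322), stand (398,250), battery (462,258) black, a white motor (393,382), a wheel (393,328), jar (443,325), charger (446,382) and tray (577,325). Pink look-alikes are at (248,233), (338,437), (513,410) and (587,452). The black and white parts fit the description. I'll confirm with enlarged crops.

```bash
python3 - <<'E'
import cv2
im=cv2.imread('pics/top0_full.png')
cv2.imwrite('pics/c1.png',cv2.resize(im[140:262,165:325],None,fx=4.9,fy=4.9,interpolation=cv2.INTER_CUBIC))
im=cv2.imread('pics/side0_full.png')
cv2.imwrite('pics/c2.png',cv2.resize(im[135:250,175:335],None,fx=5,fy=5,interpolation=cv2.INTER_CUBIC))
E
```

```text
(no output)
```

View pics/c1.png

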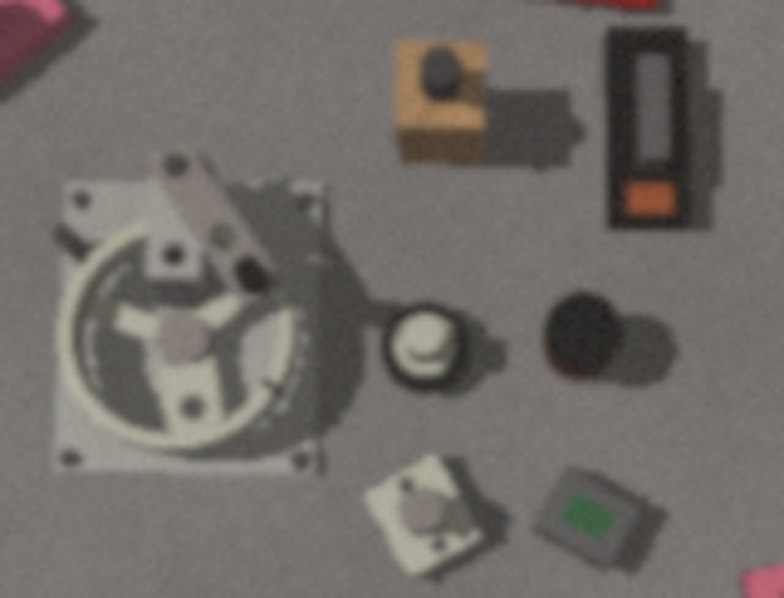

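View pics/c2.png

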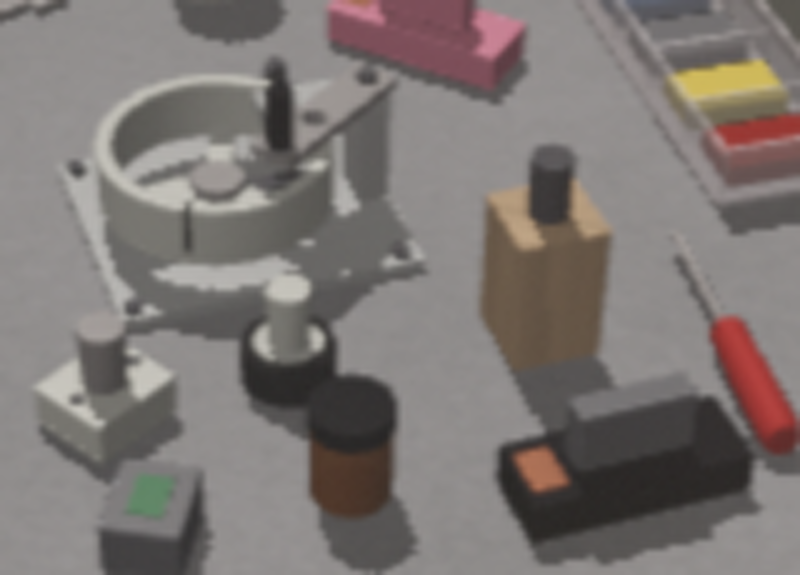

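The crops confirm it: black battery, white motor and black/white wheel are the real ones (motor_b and wheel_b absent). The mark sits at c1 (275,390), the pulley hole at (190,408), so the angle is about π, and the flap is out about 0.55 rad. Now positions.

```bash
cat > m.py <<'E'
from h import *
def c1(x,y,z): return px2w('top',165+(x+.5)/4.9-.5,140+(y+.5)/4.9-.5,z)
def c2(x,y,z): return px2w('side',175+(x+.5)/5-.5,135+(y+.5)/5-.5,z)
def t0(x,y,z): return px2w('top',(x+.5)/1.56-.5,(y+.5)/1.56-.5,z)
def s0(x,y,z): return px2w('side',(x+.5)/1.56-.5,(y+.5)/1.56-.5,z)
E
python3 - <<'E'
from m import *
np.set_printoptions(precision=4,suppress=True)
for n,f,x,y,z in [('pivot',c1,175,163,.094),('pivot side',c2,367,75,.094),('brhole',c1,173,253,.084),('hub',c1,183,335,.038),('hub s',c2,218,178,.038),
 ('scr1',c1,82,200,.008),('scr2',c1,307,200,.008),('scr3',c1,70,458,.008),('scr4',c1,302,460,.008),
 ('s scrNW',c2,76,168,.008),('s SW',c2,132,308,.008),('s SE',c2,402,252,.008),
 ('flaphole',c1,222,237,.092),('flaphole s',c2,314,117,.092),('knobtop s',c2,277,68,.132),
 ('mark in',c1,268,384,.066),('mark out',c1,282,394,.066),('mark s',c2,187,205,.066),('pointer',c1,82,247,.066),('pulhole',c1,192,407,.032),
 ('rodtop',c1,441,62,.132),('rodtop s',c2,552,157,.132),('stand',c1,441,86,.092),
 ('batgrip',c1,653,108,.068),('batgrip a',c1,653,56,.068),('batgrip b',c1,654,163,.068),('bgrip s1',c2,577,402,.068),('bgrip s2',c2,690,380,.068),
 ('wheel',c1,430,338,.068),('wheel s',c2,289,287,.068),('motor',c1,425,508,.068),('motor s',c2,103,328,.068),
 ('mot corners',c1,430,455,.028),('mot c',c1,365,495,.028),('mot c',c1,485,540,.028),
 ('jar',c1,583,333,.064),('charger',c1,590,515,.034),
 ('T',t0,535,272,.04),('T',t0,604,270,.04),('T',t0,617,379,.04),('T',t0,546,381,.04),
 ('Ts',s0,360,463,.04),('Ts',s0,490,416,.04),('Ts',s0,530,471,.04),('Ts',s0,399,531,.04)]:
    print(n,f(x,y,z)[:2])
E
```

```text
pivot [0.6339 0.2628]
pivot side [0.6343 0.2658]
brhole [0.5784 0.2605]
hub [0.5344 0.2566]
hub s [0.5348 0.258 ]
scr1 [0.6261 0.3368]
scr2 [0.6353 0.1868]
scr3 [0.4539 0.3274]
scr4 [0.4619 0.1766]
s scrNW [0.4556 0.333 ]
s SW [0.4626 0.1815]
s SE [0.6371 0.1916]
flaphole [0.5888 0.2296]
flaphole s [0.5908 0.2323]
knobtop s [0.5678 0.2319]
mark in [0.5022 0.1964]
mark out [0.4965 0.1871]
mark s [0.5028 0.1986]
pointer [0.5824 0.3215]
pulhole [0.4891 0.2476]
rodtop [0.6979 0.0995]
rodtop s [0.6966 0.103 ]
stand [0.6946 0.0999]
batgrip [ 0.6954 -0.0362]
batgrip a [ 0.7302 -0.0347]
batgrip b [ 0.659  -0.0384]
bgrip s1 [ 0.6671 -0.0312]
bgrip s2 [ 0.7332 -0.0306]
wheel [0.5372 0.097 ]
wheel s [0.5417 0.1046]
motor [0.431  0.0932]
motor s [0.4323 0.0964]
mot corners [0.4682 0.0933]
mot c [0.4401 0.133 ]
mot c [0.4164 0.0549]
jar [0.547  0.0012]
charger [ 0.4358 -0.0105]
T [ 0.6708 -0.1832]
T [ 0.6836 -0.324 ]
T [ 0.4623 -0.3495]
T [ 0.4497 -0.2096]
Ts [ 0.4508 -0.2294]
Ts [ 0.671  -0.1961]
Ts [ 0.6864 -0.3098]
Ts [ 0.4735 -0.3522]
```

```bash
cat > go.py <<'E'
import sys
from m import *
def go(x,y,z,yaw_deg):
    s=readout.get_state(); p=s['tcp_pos']; yaw=s['orientation'][2]
    d=np.array([x,y,z])-p; c,n=np.cos(yaw),np.sin(yaw)
    t=[d[0]*c+d[1]*n, d[0]*n-d[1]*c, -d[2]]
    sp=-((np.radians(yaw_deg)-yaw+np.pi)%(2*np.pi)-np.pi)
    print('t=%.1f'%s['time'],'pos',p.round(4),'yaw %.2f'%np.degrees(yaw),'q7 %.2f'%s['q'][6],'w %.4f'%s['grip_width'],'F',s['ft_force'].round(1))
    print('translate(mm, tool, before spin)',(np.array(t)*1000).round(1),'spin %.3f'%sp)
if __name__=='__main__': go(*map(float,sys.argv[1:5]))
E
python3 go.py 0.5 0.28 0.25 190.3
```

```text
t=0.1 pos [0.2822 0.5571 0.226 ] yaw 153.13 q7 -0.08 w 0.0917 F [-1.2  0.8 -0.4]
translate(mm, tool, before spin) [-319.5 -148.8  -24. ] spin -0.649
```

Call:
jog_arm --commands '[{"translation": [-0.032,-0.015,-0.0024],"spin": 0},{"translation": [-0.032,-0.015,-0.0024],"spin": 0},{"translation": [-0.032,-0.015,-0.0024],"spin": 0},{"translation": [-0.032,-0.015,-0.0024],"spin": 0},{"translation": [-0.032,-0.015,-0.0024],"spin": 0},{"translation": [-0.032,-0.015,-0.0024],"spin": 0},{"translation": [-0.032,-0.015,-0.0024],"spin": 0},{"translation": [-0.032,-0.015,-0.0024],"spin": 0},{"translation": [-0.032,-0.015,-0.0024],"spin": 0},{"translation": [-0.032,-0.015,-0.0024],"spin": 0}]' --hand 0.5

```text
time: 1.1
tcp_pos: [0.5006, 0.2778, 0.2506]
orientation: [-3.141, -0.0, 2.673]
ft_force: [0.3, 0.5, -1.2]
grip_width: 0.0461
```

```bash
python3 - <<'E'
from h import *
import json
c=optics.calibration('wrist'); snap('wrist','w1',scale=1.56)
json.dump({k:np.array(v).tolist() for k,v in c.items()},open('w1.json','w'))
print(c, readout.get_state()['tcp_pos'])
E
python3 go.py 0.5221 0.3262 0.12 190.3
```

```text
{'mtx': array([[297.31863964,   0.        , 254.18692342],
       [  0.        , 297.31863964, 191.47727845],
       [  0.        ,   0.        ,   1.        ]]), 'extrinsics': array([[ 4.50828819e-01,  8.92610387e-01, -2.69634911e-04,
        -4.73084707e-01],
       [ 8.48845746e-01, -4.28631240e-01,  3.09412604e-01,
        -3.52057512e-01],
       [ 2.76069330e-01, -1.39720997e-01, -9.50927846e-01,
         3.15741111e-01],
       [ 0.00000000e+00,  0.00000000e+00,  0.00000000e+00,
         1.00000000e+00]])} [0.50510013 0.27132268 0.25110482]
t=1.1 pos [0.5051 0.2713 0.2511] yaw 152.72 q7 0.55 w 0.0456 F [ 3.9 -5.1  0.7]
translate(mm, tool, before spin) [ 10.   56.6 131.1] spin -0.656
```

View pics/w1.png

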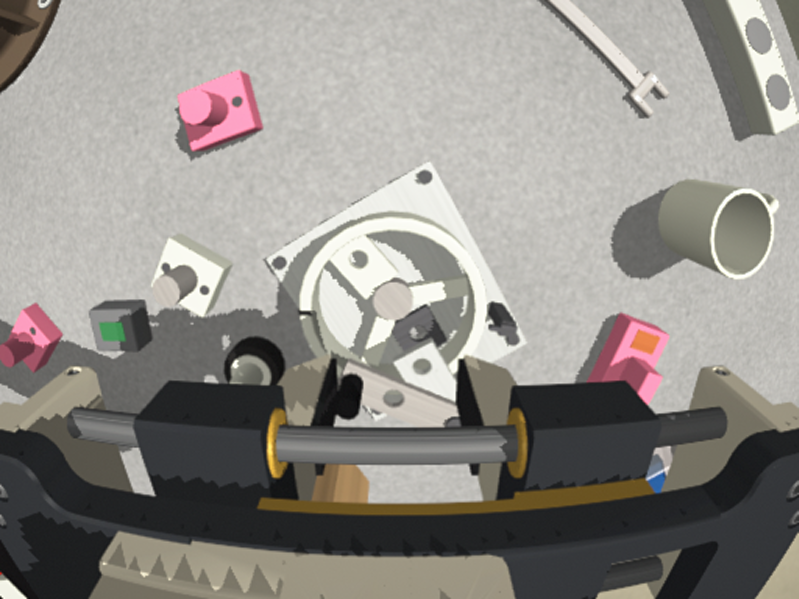

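```bash
python3 - <<'E'
from m import *
import json
np.set_printoptions(precision=4,suppress=True)
c=json.load(open('w1.json'))
def w(x,y,z): return px2w('wrist',(x+.5)/1.56-.5,(y+.5)/1.56-.5,z,c)
P={}
for n,x,y,z in [('hub',393,298,.038),('brhole',422,366,.084),('flaphole',394,398,.092),('pulhole',358,259,.032),('basehole',420,330,.016),('markout',299,312,.066),('markin',313,313,.066),('scrSE',279,263,.008),('scrSW',424,177,.008),('pointer',497,310,.066),('rim L',299,300,.066),('motor',172,288,.068),('wheel',250,367,.068),('bracket',400,366,.084)]:
    P[n]=w(x,y,z)[:2]; print(n,P[n])
d=P['brhole']-P['hub'];print('yaw',np.degrees(np.arctan2(d[1],d[0])),np.linalg.norm(d))
d=P['flaphole']-(P['hub']+np.array([.0998,.0058]));print(np.degrees(np.arctan2(d[1],d[0])),np.linalg.norm(d))
d=P['pulhole']-P['hub'];print('pul',np.degrees(np.arctan2(d[1],d[0])),np.linalg.norm(d))
d=(P['markout']+P['markin'])/2-P['hub'];print('mark',np.degrees(np.arctan2(d[1],d[0])),np.linalg.norm(d))
E
```

```text
hub [0.5305 0.2585]
brhole [0.5772 0.2605]
flaphole [0.589  0.2301]
pulhole [0.4884 0.247 ]
basehole [0.5752 0.2632]
markout [0.4991 0.1906]
markin [0.505  0.2004]
scrSE [0.4625 0.1766]
scrSW [0.4538 0.3269]
pointer [0.5688 0.3322]
rim L [0.4905 0.1957]
motor [0.4309 0.1025]
wheel [0.522  0.1268]
bracket [0.5694 0.2452]
yaw 2.4292249030127024 0.046818930242027386
-140.3122523841562 0.053611228881918147
pul -164.66396116876666 0.04356211463586901
mark -114.24631112960574 0.06913976754507636
```

Call:
jog_arm --commands '[{"translation": [0.0007,0.013,0.01],"spin": 0},{"translation": [0.0007,0.013,0.015],"spin": 0},{"translation": [0.0007,0.013,0.015],"spin": 0},{"translation": [0.0007,0.013,0.015],"spin": 0},{"translation": [0,0,0.015],"spin": -0.14},{"translation": [0,0,0.015],"spin": -0.14},{"translation": [0,0,0.015],"spin": -0.14},{"translation": [0,0,0.015],"spin": -0.14},{"translation": [0,0,0.01],"spin": -0.09},{"translation": [0,0,0.005],"spin": 0}]'

```text
time: 2.15
tcp_pos: [0.5194, 0.3279, 0.1181]
orientation: [-3.141, -0.003, -2.957]
ft_force: [-0.1, -0.0, 0.1]
grip_width: 0.0459
```

```bash
python3 go.py 0.521 0.3264 0.045 190.3
```

```text
t=2.1 pos [0.5194 0.3279 0.1181] yaw -169.42 q7 1.08 w 0.0459 F [-0.1 -0.   0.1]
translate(mm, tool, before spin) [-1.3 -1.7 73.1] spin 0.005
```

Call:
jog_arm --commands '[{"translation": [-0.001,-0.0017,0.005],"spin": 0},{"translation": [0,0,0.012],"spin": 0},{"translation": [0,0,0.014],"spin": 0},{"translation": [0,0,0.014],"spin": 0},{"translation": [0,0,0.012],"spin": 0},{"translation": [0,0,0.008],"spin": 0},{"translation": [0,0,0.005],"spin": 0},{"translation": [0,0,0.003],"spin": 0},{"translation": [0,0,0],"spin": 0},{"translation": [0,0,0],"spin": 0}]'

```text
time: 3.15
tcp_pos: [0.5227, 0.3255, 0.0482]
orientation: [3.141, 0.001, -2.961]
ft_force: [-0.3, 1.0, 0.1]
grip_width: 0.046
```

Call:
jog_arm --commands '[{"translation": [0,0,0],"spin": 0},{"translation": [0,0,0],"spin": 0},{"translation": [0,0,0],"spin": 0},{"translation": [0,0,0],"spin": 0},{"translation": [0,0,0],"spin": 0},{"translation": [0,0,0],"spin": 0},{"translation": [0,0,0],"spin": 0},{"translation": [0,0,0],"spin": 0},{"translation": [0,0,0],"spin": 0},{"translation": [0,0,0],"spin": 0}]' --hand 0.0

```text
time: 4.15
tcp_pos: [0.5232, 0.3264, 0.0479]
orientation: [3.14, 0.002, -2.96]
ft_force: [3.0, 3.9, -4.1]
grip_width: 0.0085
```

```bash
python3 go.py 0.521 0.3264 0.045 190.3
```

```text
t=4.2 pos [0.5232 0.3264 0.0479] yaw -169.57 q7 1.08 w 0.0085 F [ 3.   3.9 -4.1]
translate(mm, tool, before spin) [2.2 0.4 2.9] spin 0.002
```

Call:
jog_arm --commands '[{"translation": [0.0035,-0.0001,0],"spin": -0.05},{"translation": [0.007,-0.00035,0],"spin": -0.1},{"translation": [0.0084,-0.0005,0],"spin": -0.12},{"translation": [0.0084,-0.0005,0],"spin": -0.12},{"translation": [0.0084,-0.0005,0],"spin": -0.12},{"translation": [0.0084,-0.0005,0],"spin": -0.12},{"translation": [0.0084,-0.0005,0],"spin": -0.12},{"translation": [0.0084,-0.0005,0],"spin": -0.12},{"translation": [0.0056,-0.0002,0],"spin": -0.08},{"translation": [0.0028,0,0],"spin": -0.04}]'

```text
time: 5.15
tcp_pos: [0.4694, 0.2858, 0.0479]
orientation: [3.14, 0.003, -1.965]
ft_force: [-1.2, 8.8, -5.2]
grip_width: 0.0093
```

```bash
python3 go.py 0.521 0.3264 0.045 190.3; python3 -c "
from h import *
print(readout.get_state()['q'].round(2))"
```

```text
t=5.2 pos [0.4694 0.2858 0.0479] yaw -112.58 q7 1.87 w 0.0093 F [-1.2  8.8 -5.2]
translate(mm, tool, before spin) [-57.3 -32.    2.9] spin 0.997
[-0.41  0.55 -0.32  1.92  0.25  0.7   1.87]
```

Call:
jog_arm --commands '[{"translation": [0,0,0],"spin": 0},{"translation": [0,0,0],"spin": 0},{"translation": [-0.007,-0.00035,0],"spin": 0.1},{"translation": [-0.0098,-0.0007,0],"spin": 0.14},{"translation": [-0.0098,-0.0007,0],"spin": 0.14},{"translation": [-0.0098,-0.0007,0],"spin": 0.14},{"translation": [-0.0098,-0.0007,0],"spin": 0.14},{"translation": [-0.0098,-0.0007,0],"spin": 0.14},{"translation": [-0.0084,-0.0005,0],"spin": 0.12},{"translation": [-0.0049,-0.0002,0],"spin": 0.07}]' --hand 0.35

```text
time: 6.15
tcp_pos: [0.5232, 0.3254, 0.0478]
orientation: [-3.141, 0.001, -2.966]
ft_force: [0.0, -1.5, 0.2]
grip_width: 0.0319
```

Call:
jog_arm --commands '[{"translation": [0,0,0],"spin": 0},{"translation": [0,0,0],"spin": 0},{"translation": [0,0,0],"spin": 0},{"translation": [0,0,0],"spin": 0},{"translation": [0,0,0],"spin": 0},{"translation": [0,0,0],"spin": 0},{"translation": [0,0,0],"spin": 0},{"translation": [0,0,0],"spin": 0},{"translation": [0,0,0],"spin": 0},{"translation": [0,0,0],"spin": 0}]' --hand 0.0

```text
time: 7.15
tcp_pos: [0.5223, 0.3261, 0.0478]
orientation: [3.141, 0.0, -2.96]
ft_force: [0.8, 4.8, -4.1]
grip_width: 0.0088
```

```bash
python3 go.py 0.521 0.3264 0.045 190.3
```

```text
t=7.2 pos [0.5223 0.3261 0.0478] yaw -169.58 q7 1.08 w 0.0088 F [ 0.8  4.8 -4.1]
translate(mm, tool, before spin) [1.2 0.5 2.8] spin 0.002
```

Second stroke, then return along the arc.

Call:
jog_arm --commands '[{"translation": [0.0035,-0.0001,0],"spin": -0.05},{"translation": [0.007,-0.00035,0],"spin": -0.1},{"translation": [0.0084,-0.0005,0],"spin": -0.12},{"translation": [0.0084,-0.0005,0],"spin": -0.12},{"translation": [0.0084,-0.0005,0],"spin": -0.12},{"translation": [0.0084,-0.0005,0],"spin": -0.12},{"translation": [0.0084,-0.0005,0],"spin": -0.12},{"translation": [0.0084,-0.0005,0],"spin": -0.12},{"translation": [0.0056,-0.0002,0],"spin": -0.08},{"translation": [0.0028,0,0],"spin": -0.04}]'

```text
time: 8.15
tcp_pos: [0.4692, 0.2848, 0.0477]
orientation: [3.14, 0.001, -1.965]
ft_force: [-1.4, 7.8, -5.1]
grip_width: 0.0087
```

Call:
jog_arm --commands '[{"translation": [0,0,0],"spin": 0},{"translation": [0,0,0],"spin": 0},{"translation": [-0.007,-0.00035,0],"spin": 0.1},{"translation": [-0.0098,-0.0007,0],"spin": 0.14},{"translation": [-0.0098,-0.0007,0],"spin": 0.14},{"translation": [-0.0098,-0.0007,0],"spin": 0.14},{"translation": [-0.0098,-0.0007,0],"spin": 0.14},{"translation": [-0.0098,-0.0007,0],"spin": 0.14},{"translation": [-0.0084,-0.0005,0],"spin": 0.12},{"translation": [-0.0049,-0.0002,0],"spin": 0.07}]' --hand 0.35

```text
time: 9.15
tcp_pos: [0.5233, 0.325, 0.0479]
orientation: [-3.141, 0.001, -2.966]
ft_force: [-0.3, 0.4, -0.0]
grip_width: 0.0318
```

```bash
python3 - <<'E'
from h import *
import json
c=optics.calibration('wrist'); snap('wrist','w2',crop=(140,90,400,285),scale=3)
json.dump({k:np.array(v).tolist() for k,v in c.items()},open('w2.json','w'))
E
```

```text
(no output)
```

View pics/w2.png

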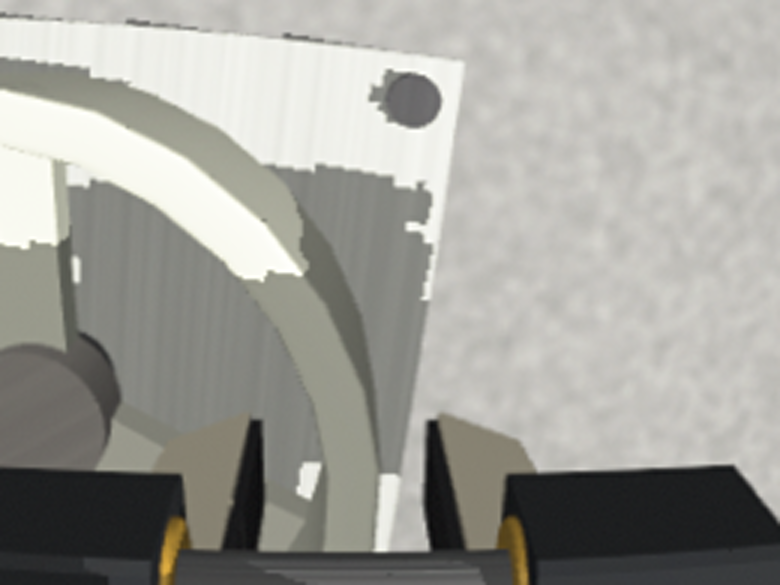

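Call:
jog_arm --commands '[{"translation": [0,0,0],"spin": 0},{"translation": [0,0,0],"spin": 0},{"translation": [0,0,0],"spin": 0},{"translation": [0,0,0],"spin": 0},{"translation": [0,0,0],"spin": 0},{"translation": [0,0,0],"spin": 0},{"translation": [0,0,0],"spin": 0},{"translation": [0,0,0],"spin": 0},{"translation": [0,0,0],"spin": 0},{"translation": [0,0,0],"spin": 0}]' --hand 0.0

```text
time: 10.2
tcp_pos: [0.5216, 0.326, 0.0478]
orientation: [3.141, -0.001, -2.96]
ft_force: [-3.8, 3.4, 1.8]
grip_width: 0.0083
```

Call:
jog_arm --commands '[{"translation": [0.0035,-0.0001,0],"spin": -0.05},{"translation": [0.007,-0.00035,0],"spin": -0.1},{"translation": [0.0084,-0.0005,0],"spin": -0.12},{"translation": [0.0084,-0.0005,0],"spin": -0.12},{"translation": [0.0084,-0.0005,0],"spin": -0.12},{"translation": [0.0084,-0.0005,0],"spin": -0.12},{"translation": [0.0084,-0.0005,0],"spin": -0.12},{"translation": [0.0084,-0.0005,0],"spin": -0.12},{"translation": [0.0056,-0.0002,0],"spin": -0.08},{"translation": [0.0028,0,0],"spin": -0.04}]'

```text
time: 11.2
tcp_pos: [0.4691, 0.2844, 0.0477]
orientation: [3.14, 0.001, -1.966]
ft_force: [-5.8, 4.5, 0.9]
grip_width: 0.0086
```

```bash
python3 - <<'E'
from h import *
import json
c=optics.calibration('wrist'); snap('wrist','w3',crop=(0,0,512,384),scale=1)
snap('top','t3',crop=(165,160,265,260),scale=4)
snap('side','s3',crop=(180,130,280,205),scale=4)
a=cv2.imread('pics/t3.png');b=cv2.imread('pics/s3.png');w=cv2.imread('pics/w3.png')
o=np.zeros((600,800,3),np.uint8);o[:400,:400]=a;o[:300,400:]=b;w=w[:,:];o[300:600,400:]=cv2.resize(w,(400,300));cv2.imwrite('pics/m3.png',o)
json.dump({k:np.array(v).tolist() for k,v in c.items()},open('w3.json','w'))
E
python3 go.py 0.521 0.3264 0.045 190.3
```

```text
t=11.3 pos [0.4691 0.2844 0.0477] yaw -112.78 q7 1.87 w 0.0085 F [-6.4  3.4  2.3]
translate(mm, tool, before spin) [-58.8 -31.6   2.7] spin 0.993
```

View pics/m3.png

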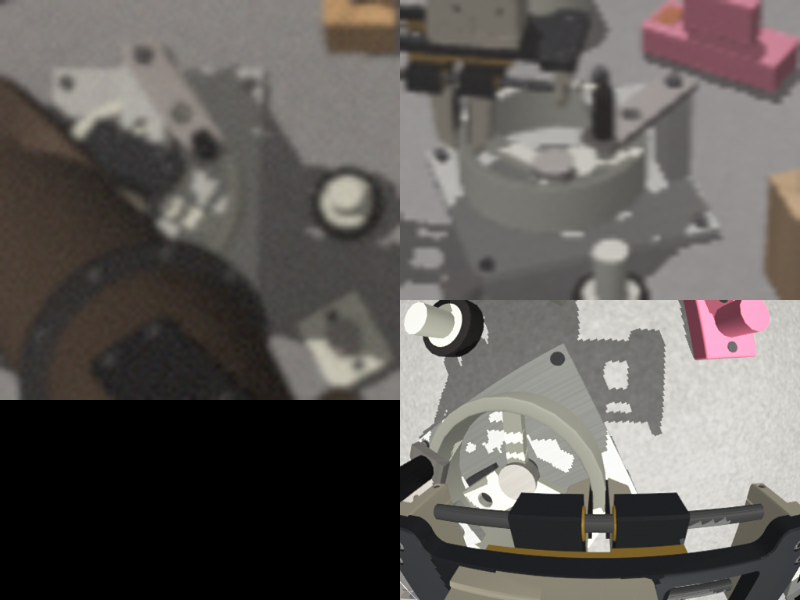

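```bash
python3 - <<'E'
from h import *
import json
c=json.load(open('w3.json'))
w=cv2.imread('pics/w3_full.png'); cv2.imwrite('pics/w3c.png',cv2.resize(w[160:310,0:200],None,fx=4,fy=4,interpolation=cv2.INTER_CUBIC))
for z in(.016,.032,.084,.092): print(z,px2w('wrist',108.8,253.4,z,c))
C=np.array([.5335,.2575]);u=np.array([.9983,.0576])
for n,z,p in [('brhole',.084,C+.045*u),('pulhole home',.032,C+.045*u),('base',.016,C+.045*u),('hub',.038,C),('pointer',.066,C+.079*np.array([.5976,.8018])),('flaphole',.092,(.5895,.2305))]:
    q=w2px('wrist',[*p,z],c);print(n,q.round(1),((q-[0,160])*4).round())
E
```

```text
0.016 [0.58801307 0.26677005 0.016     ]
0.032 [0.57525206 0.26164422 0.032     ]
0.084 [0.53377877 0.24498531 0.084     ]
0.092 [0.52739826 0.2424224  0.092     ]
brhole [ 70.8 293.5] [283. 534.]
pulhole home [104.7 252.8] [419. 371.]
base [113.2 243. ] [453. 332.]
hub [147.8 234.9] [591. 299.]
pointer [130.8 343.5] [523. 734.]
flaphole [ 26.5 264. ] [106. 416.]
```

View pics/w3c.png

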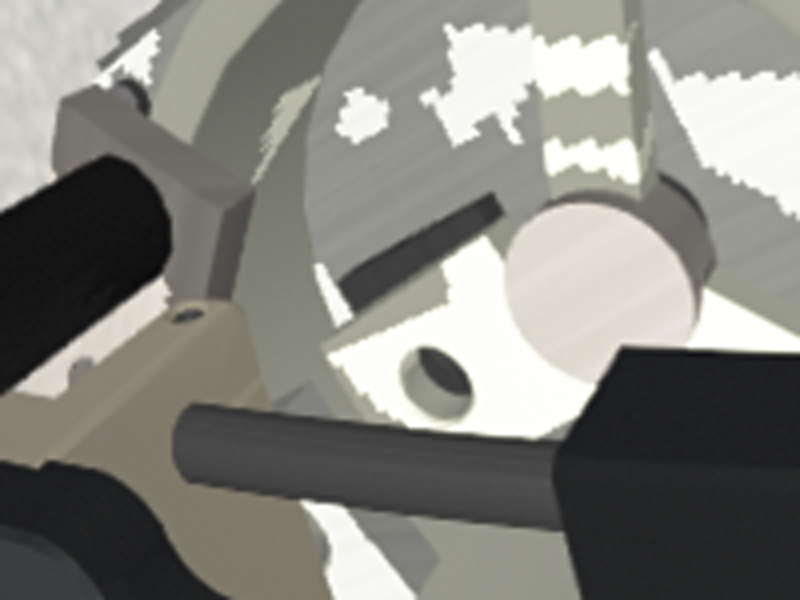

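```bash
python3 - <<'E'
from h import *
import json
c=json.load(open('w3.json'))
h=px2w('wrist',109,255.75,.032,c);b=px2w('wrist',150,233,.038,c);print(h,b)
d=h-b;print(np.degrees(np.arctan2(d[1],d[0])),np.hypot(d[0],d[1]))
d=h[:2]-[.5335,.2575];print(np.degrees(np.arctan2(d[1],d[0])),np.hypot(*d))
E
```

```text
[0.57631194 0.26340319 0.032     ] [0.53132756 0.25685914 0.038     ]
8.276977183292395 0.04545787918751051
7.850812730695712 0.04321700703559776
```

Call:
jog_arm --commands '[{"translation": [0,0,0],"spin": 0},{"translation": [0,0,0],"spin": 0},{"translation": [0,0,0],"spin": 0},{"translation": [0,0,-0.01],"spin": 0},{"translation": [0,0,-0.02],"spin": 0},{"translation": [0,0,-0.025],"spin": 0.1},{"translation": [0,0,-0.03],"spin": 0.14},{"translation": [0,0,-0.03],"spin": 0.14},{"translation": [0,0,-0.02],"spin": 0.1},{"translation": [0,0,-0.01],"spin": 0.055}]' --hand 0.5

```text
time: 12.35
tcp_pos: [0.4712, 0.2842, 0.1959]
orientation: [-3.141, 0.004, -2.51]
ft_force: [0.7, -0.2, -0.3]
grip_width: 0.046
```

```bash
python3 go.py 0.602 0.335 0.2 216.5
```

```text
t=12.3 pos [0.4712 0.2842 0.1959] yaw -143.78 q7 1.47 w 0.0460 F [ 0.7 -0.2 -0.3]
translate(mm, tool, before spin) [-135.5  -36.3   -4.1] spin -0.005
```

Call:
jog_arm --commands '[{"translation": [-0.01,-0.003,0],"spin": 0},{"translation": [-0.02,-0.005,0],"spin": 0},{"translation": [-0.02,-0.006,0],"spin": 0},{"translation": [-0.025,-0.007,0],"spin": 0},{"translation": [-0.025,-0.006,0],"spin": 0},{"translation": [-0.02,-0.005,0],"spin": 0},{"translation": [-0.01,-0.003,0],"spin": 0},{"translation": [-0.005,-0.001,0],"spin": 0},{"translation": [0,0,0],"spin": 0},{"translation": [0,0,0],"spin": 0}]'

```text
time: 13.35
tcp_pos: [0.5996, 0.3348, 0.1927]
orientation: [3.141, -0.001, -2.505]
ft_force: [1.2, -0.4, 0.2]
grip_width: 0.046
```

```bash
python3 - <<'E'
from h import *
import json
c=optics.calibration('wrist'); snap('wrist','w4',crop=(130,60,390,255),scale=3)
json.dump({k:np.array(v).tolist() for k,v in c.items()},open('w4.json','w'))
C=np.array([.5335,.2575]);u=np.array([.9983,.0576])
for n,z,p in [('brhole',.084,C+.045*u),('hub',.038,C),('pointer',.066,C+.079*np.array([.5976,.8018])),('markout',.066,C+.075*np.array([.5976,.8018]))]:
    q=w2px('wrist',[*p,z],c);print(n,q.round(1),((q-[130,60])*3).round())
E
```

```text
brhole [201.8 124.7] [215. 194.]
hub [232.2  84.7] [307.  74.]
pointer [254.3 161.1] [373. 303.]
markout [253.1 157.3] [369. 292.]
```

View pics/w4.png

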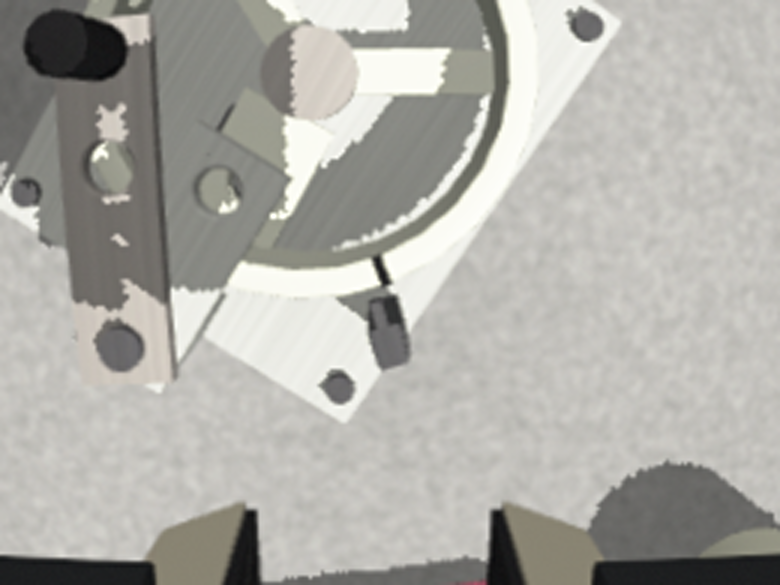

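```bash
python3 - <<'E'
from h import *
w=cv2.imread('pics/w4_full.png'); a=cv2.resize(w[135:190,235:285],(545,600),interpolation=cv2.INTER_NEAREST)
b=cv2.resize(w[110:135,190:215],(250,250),interpolation=cv2.INTER_NEAREST)
o=np.zeros((600,800,3),np.uint8);o[:,:545]=a;o[:250,550:]=b;cv2.imwrite('pics/w4c.png',o)
E
```

```text
(no output)
```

View pics/w4c.png

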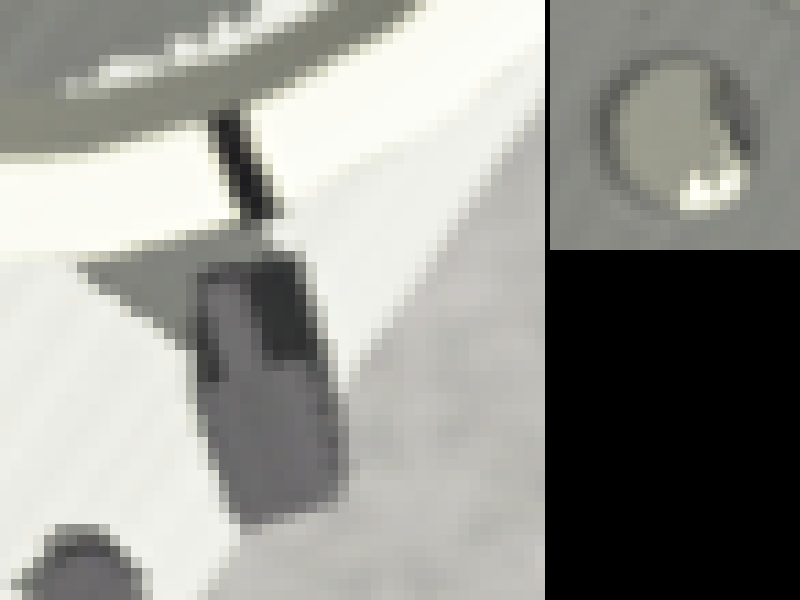

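```bash
python3 - <<'E'
from h import *
import json
c=json.load(open('w4.json'))
f=lambda x,y,z:px2w('wrist',235+x/10.9-.5,135+y/10.9-.5,z,c)[:2]
g=lambda x,y,z:px2w('wrist',130+(x+.5)/3-.5,60+(y+.5)/3-.5,z,c)[:2]
mi,mo,p,pb=f(225,115,.066),f(262,213,.066),f(250,265,.066),f(295,515,.066)
hub=g(312,70,.038);br=g(218,190,.084);pv=g(120,346,.094); sc=g(339,386,.008);s2=g(585,26,.008)
print(mi,mo,p,pb,'hub',hub,'br',br,'piv',pv,sc,s2)
a=lambda v:np.degrees(np.arctan2(v[1],v[0]))
for C in (hub,br-.045*np.array([.9983,.0576]),pv-.1*np.array([.9983,.0576])): print(C,'mark',a((mi+mo)/2-C),np.hypot(*((mi+mo)/2-C)),'pointer',a(p-C),np.hypot(*(p-C)),a(pb-C))
print(a(mo-mi),a(pb-p),'drive x',a(pv-br),a(pv-hub),a(sc-s2))
E
```

```text
[0.56740759 0.3120307 ] [0.57257449 0.31998343] [0.57702883 0.32196528] [0.59330522 0.33924515] hub [0.53116926 0.2576417 ] br [0.57685159 0.25962111] piv [0.63203586 0.262113  ] [0.62613366 0.33706568] [0.45348909 0.3271409 ]
[0.53116926 0.2576417 ] mark 56.37009538833362 0.0700974024602078 pointer 54.512990496231566 0.07899760946989011 52.71298118179469
[0.53192809 0.25702911] mark 57.162778363248684 0.07019393109223725 pointer 55.21849726875385 0.0790618966465897 53.257385364355436
[0.53220586 0.256353  ] mark 57.64962854329513 0.07061392822978267 pointer 55.66110403383885 0.07946111829567686 53.606273541740066
56.98813694719197 46.712878036255084 drive x 2.5854873788149417 2.538193105188636 3.290127093030784
```

```bash
python3 go.py 0.4914 0.3133 0.048 216.5
```

```text
t=13.4 pos [0.5996 0.3348 0.1928] yaw -143.52 q7 1.53 w 0.0458 F [-0.5 -0.4  0.7]
translate(mm, tool, before spin) [ 99.8  47.1 144.8] spin -0.000
```

Call:
jog_arm --commands '[{"translation": [0.01,0.004,0],"spin": 0},{"translation": [0.018,0.009,0],"spin": 0},{"translation": [0.022,0.01,0],"spin": 0},{"translation": [0.022,0.01,0],"spin": 0},{"translation": [0.016,0.008,0.005],"spin": 0},{"translation": [0.008,0.004,0.015],"spin": 0},{"translation": [0.004,0.002,0.02],"spin": 0},{"translation": [0,0,0.02],"spin": 0},{"translation": [0,0,0.015],"spin": 0},{"translation": [0,0,0.005],"spin": 0}]' --hand 0.4

```text
time: 14.4
tcp_pos: [0.4902, 0.3124, 0.1117]
orientation: [-3.142, -0.002, -2.505]
ft_force: [0.5, -1.2, -0.5]
grip_width: 0.0368
```

```bash
python3 go.py 0.4914 0.3133 0.048 216.5
```

```text
t=14.4 pos [0.4902 0.3124 0.1117] yaw -143.52 q7 1.43 w 0.0368 F [ 0.5 -1.2 -0.5]
translate(mm, tool, before spin) [-1.5  0.  63.7] spin -0.000
```

Call:
jog_arm --commands '[{"translation": [0,0,0.01],"spin": 0},{"translation": [0,0,0.014],"spin": 0},{"translation": [0,0,0.014],"spin": 0},{"translation": [0,0,0.012],"spin": 0},{"translation": [0,0,0.008],"spin": 0},{"translation": [0,0,0.004],"spin": 0},{"translation": [0,0,0.002],"spin": 0},{"translation": [0,0,0],"spin": 0},{"translation": [0,0,0],"spin": 0},{"translation": [0,0,0],"spin": 0}]'

```text
time: 15.4
tcp_pos: [0.4922, 0.3135, 0.0492]
orientation: [-3.142, 0.001, -2.506]
ft_force: [0.7, -0.4, -0.1]
grip_width: 0.0368
```

Call:
jog_arm --commands '[{"translation": [0,0,0],"spin": 0},{"translation": [0,0,0],"spin": 0},{"translation": [0,0,0],"spin": 0},{"translation": [0,0,0],"spin": 0},{"translation": [0,0,0],"spin": 0},{"translation": [0,0,0],"spin": 0},{"translation": [0,0,0],"spin": 0},{"translation": [0,0,0],"spin": 0},{"translation": [-0.0015,0,0],"spin": 0.021},{"translation": [-0.0015,0,0],"spin": 0.021}]' --hand 0.0

```text
time: 16.4
tcp_pos: [0.4945, 0.3153, 0.0488]
orientation: [3.141, 0.0, -2.549]
ft_force: [1.6, 2.2, -1.5]
grip_width: 0.0084
```

```bash
python3 go.py 0.4914 0.3133 0.048 216.5
```

```text
t=16.4 pos [0.4945 0.3153 0.0488] yaw -146.06 q7 1.37 w 0.0084 F [ 1.6  2.2 -1.5]
translate(mm, tool, before spin) [3.7 0.1 0.8] spin -0.045
```

Call:
jog_arm --commands '[{"translation": [0,0,0],"spin": 0},{"translation": [0,0,0],"spin": 0},{"translation": [0,0,0],"spin": 0},{"translation": [0,0,-0.01],"spin": 0},{"translation": [0,0,-0.02],"spin": 0},{"translation": [0,0,-0.025],"spin": 0},{"translation": [0,0,-0.025],"spin": -0.022},{"translation": [0,0,-0.02],"spin": -0.022},{"translation": [0,0,-0.01],"spin": 0},{"translation": [0,0,-0.005],"spin": 0}]' --hand 0.6

```text
time: 17.4
tcp_pos: [0.4947, 0.3152, 0.165]
orientation: [-3.142, 0.002, -2.504]
ft_force: [-0.3, 1.3, -0.1]
grip_width: 0.0549
```

```bash
python3 go.py 0.5605 0.209 0.102 216.6
```

```text
t=17.4 pos [0.4947 0.3152 0.165 ] yaw -143.48 q7 1.45 w 0.0549 F [-0.3  1.3 -0.1]
translate(mm, tool, before spin) [  10.3 -124.6   63. ] spin -0.001
```

Call:
jog_arm --commands '[{"translation": [0.001,-0.01,0],"spin": 0},{"translation": [0.001,-0.018,0],"spin": 0},{"translation": [0.002,-0.025,0],"spin": 0},{"translation": [0.002,-0.025,0],"spin": 0},{"translation": [0.002,-0.022,0],"spin": 0},{"translation": [0.001,-0.015,0],"spin": 0},{"translation": [0.001,-0.0076,0],"spin": 0},{"translation": [0,-0.002,0],"spin": 0},{"translation": [0,0,0],"spin": 0},{"translation": [0,0,0],"spin": 0}]'

```text
time: 18.4
tcp_pos: [0.5599, 0.2103, 0.1637]
orientation: [3.141, 0.0, -2.502]
ft_force: [-0.1, -0.1, 0.3]
grip_width: 0.0549
```

```bash
python3 go.py 0.5605 0.209 0.102 216.6; python3 - <<'E'
from h import *
import json
c=optics.calibration('wrist'); snap('wrist','w5',scale=1.56)
json.dump({k:np.array(v).tolist() for k,v in c.items()},open('w5.json','w'))
E
```

```text
t=18.4 pos [0.5599 0.2103 0.1637] yaw -143.35 q7 1.67 w 0.0549 F [-0.1 -0.1  0.3]
translate(mm, tool, before spin) [ 0.3 -1.3 61.7] spin 0.001
```

View pics/w5.png

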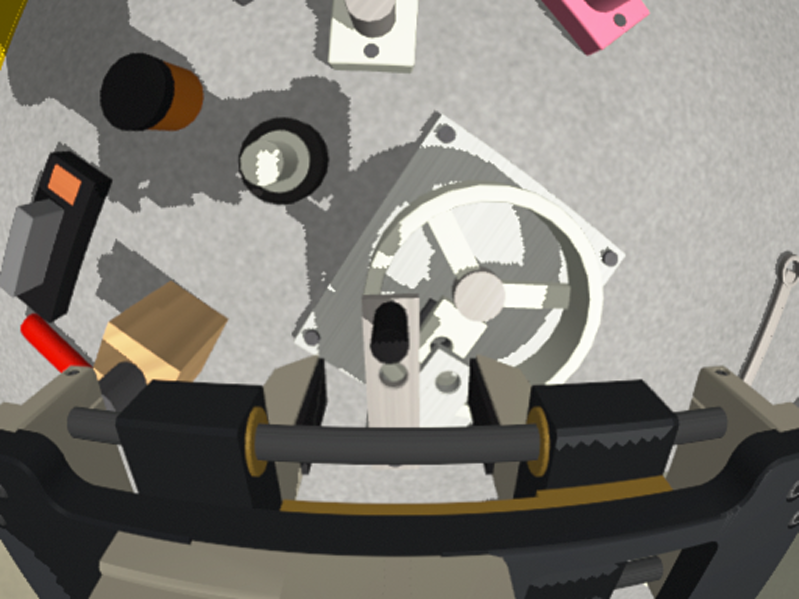

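```bash
python3 - <<'E'
from m import *
import json
c=json.load(open('w5.json'))
def w(x,y,z): return px2w('wrist',(x+.5)/1.56-.5,(y+.5)/1.56-.5,z,c)[:2].round(4)
print('knobtop',w(389,318,.132),'flaphole',w(393,374,.092),'br',w(448,381,.084),'hub',w(481,295,.038),'rod?',w(120,380,.132),'wheel',w(272,165,.068))
E
```

```text
knobtop [0.5505 0.199 ] flaphole [0.5883 0.2289] br [0.5764 0.2598] hub [0.5311 0.2571] rod? [0.6657 0.1056] wheel [0.5369 0.1071]
```

Call:
jog_arm --commands '[{"translation": [0.001,-0.002,0.005],"spin": 0},{"translation": [0,0,0.012],"spin": 0},{"translation": [0,0,0.014],"spin": 0},{"translation": [0,0,0.013],"spin": 0},{"translation": [0,0,0.01],"spin": 0},{"translation": [0,0,0.005],"spin": 0},{"translation": [0,0,0.002],"spin": 0},{"translation": [0,0,0],"spin": 0},{"translation": [0,0,0],"spin": 0},{"translation": [0,0,0],"spin": 0}]'

```text
time: 19.45
tcp_pos: [0.5613, 0.207, 0.1033]
orientation: [-3.141, 0.001, -2.504]
ft_force: [-0.4, 1.0, -0.0]
grip_width: 0.0551
```

Call:
jog_arm --commands '[{"translation": [0,0,0],"spin": 0},{"translation": [0,0,0],"spin": 0},{"translation": [0,0,0],"spin": 0},{"translation": [0,0,0],"spin": 0},{"translation": [0,0,0],"spin": 0},{"translation": [0,0,0],"spin": 0},{"translation": [0,0,0],"spin": 0},{"translation": [0,0,0],"spin": 0},{"translation": [0,0,0],"spin": 0},{"translation": [0,0,0],"spin": 0}]' --hand 0.0

```text
time: 20.45
tcp_pos: [0.5609, 0.2068, 0.1027]
orientation: [-3.142, 0.0, -2.503]
ft_force: [0.5, 0.2, 0.3]
grip_width: 0.0173
```

```bash
python3 go.py 0.5604 0.208 0.102 183.2
```

```text
t=20.4 pos [0.5609 0.2068 0.1027] yaw -143.44 q7 1.66 w 0.0173 F [0.5 0.2 0.3]
translate(mm, tool, before spin) [-0.3  1.3  0.7] spin 0.582
```

Call:
jog_arm --commands '[{"translation": [0,0.0027,0],"spin": 0.03},{"translation": [-0.0002,0.0054,0],"spin": 0.06},{"translation": [-0.0003,0.0072,0],"spin": 0.08},{"translation": [-0.0003,0.0072,0],"spin": 0.08},{"translation": [-0.0003,0.0072,0],"spin": 0.08},{"translation": [-0.0003,0.0072,0],"spin": 0.08},{"translation": [-0.0003,0.0063,0],"spin": 0.07},{"translation": [-0.0001,0.0045,0],"spin": 0.05},{"translation": [0,0.0027,0],"spin": 0.03},{"translation": [0,0.0018,0],"spin": 0.02}]'

```text
time: 21.45
tcp_pos: [0.5419, 0.2555, 0.1027]
orientation: [-3.141, -0.002, -3.084]
ft_force: [-5.7, -0.8, 4.1]
grip_width: 0.0176
```

```bash
python3 go.py 0.5429 0.2576 0.102 183.2
```

```text
t=21.4 pos [0.5419 0.2555 0.1027] yaw -176.69 q7 1.08 w 0.0176 F [-5.7 -0.8  4.1]
translate(mm, tool, before spin) [-1.1  2.   0.7] spin 0.002
```

Call:
jog_arm --commands '[{"translation": [-0.0005,0.001,0],"spin": 0},{"translation": [-0.0005,0.001,0],"spin": 0},{"translation": [0,0.001,0],"spin": 0},{"translation": [0,0.001,0],"spin": 0},{"translation": [0,0,0],"spin": 0},{"translation": [0,0,0],"spin": 0},{"translation": [0,0,0],"spin": 0},{"translation": [0,0,0],"spin": 0},{"translation": [0,0,0],"spin": 0},{"translation": [0,0,0],"spin": 0}]'

```text
time: 22.45
tcp_pos: [0.5417, 0.2581, 0.1026]
orientation: [-3.14, -0.005, -3.084]
ft_force: [-10.9, -3.9, 9.0]
grip_width: 0.0172
```

```bash
python3 go.py 0.5429 0.2576 0.102 183.2
```

```text
t=22.4 pos [0.5417 0.2581 0.1026] yaw -176.70 q7 1.07 w 0.0172 F [-10.9  -3.9   9. ]
translate(mm, tool, before spin) [-1.1 -0.6  0.6] spin 0.002
```

Call:
jog_arm --commands '[{"translation": [0.001,0.001,0],"spin": 0},{"translation": [0.001,0.001,0],"spin": 0},{"translation": [0,0.001,0],"spin": 0},{"translation": [0,0.001,0],"spin": 0},{"translation": [0,0,0],"spin": 0},{"translation": [0,0,0],"spin": 0},{"translation": [0,0,0],"spin": 0},{"translation": [0,0,0],"spin": 0},{"translation": [0,0,0],"spin": 0},{"translation": [0,0,0],"spin": 0}]'

```text
time: 23.45
tcp_pos: [0.5416, 0.2583, 0.1026]
orientation: [-3.136, -0.003, -3.087]
ft_force: [-4.8, -14.3, 8.1]
grip_width: 0.0172
```

```bash
python3 go.py 0.5429 0.2576 0.102 183.2
```

```text
t=23.4 pos [0.5416 0.2583 0.1026] yaw -176.89 q7 1.07 w 0.0172 F [ -4.8 -14.3   8.1]
translate(mm, tool, before spin) [-1.2 -0.8  0.6] spin -0.002
```

Call:
jog_arm --commands '[{"translation": [0,-0.002,0],"spin": 0},{"translation": [0,-0.002,0],"spin": 0},{"translation": [0,0,0],"spin": 0},{"translation": [0,0,0],"spin": 0},{"translation": [0,0,-0.01],"spin": 0},{"translation": [0,0,-0.02],"spin": 0},{"translation": [0,0,-0.03],"spin": 0},{"translation": [0,0,-0.02],"spin": 0},{"translation": [0,0,-0.01],"spin": 0},{"translation": [0,0,0],"spin": 0}]' --hand 0.6

```text
time: 24.45
tcp_pos: [0.5429, 0.2599, 0.1944]
orientation: [3.14, 0.003, -3.083]
ft_force: [-0.1, -0.6, 0.2]
grip_width: 0.055
```

```bash
python3 go.py 0.695 0.101 0.195 93.2
```

```text
t=24.4 pos [0.5429 0.2599 0.1944] yaw -176.66 q7 1.08 w 0.0550 F [-0.1 -0.6  0.2]
translate(mm, tool, before spin) [-142.6 -167.5   -0.6] spin 1.573
```

Call:
jog_arm --commands '[{"translation": [-0.007,-0.008,0],"spin": 0},{"translation": [-0.014,-0.016,0],"spin": 0},{"translation": [-0.02,-0.024,0],"spin": 0},{"translation": [-0.022,-0.026,0],"spin": 0},{"translation": [-0.022,-0.026,0],"spin": 0},{"translation": [-0.02,-0.024,0],"spin": 0},{"translation": [-0.018,-0.02,0],"spin": 0},{"translation": [-0.012,-0.014,0],"spin": 0},{"translation": [-0.0056,-0.007,0],"spin": 0},{"translation": [-0.002,-0.0025,0],"spin": 0}]'

```text
time: 25.45
tcp_pos: [0.6943, 0.0988, 0.1913]
orientation: [-3.141, -0.002, -3.085]
ft_force: [-0.5, -0.2, 0.5]
grip_width: 0.0553
```

Call:
jog_arm --commands '[{"translation": [0,0,0],"spin": 0.1},{"translation": [0,0,0],"spin": 0.145},{"translation": [0,0,0],"spin": 0.145},{"translation": [0,0,0],"spin": 0.145},{"translation": [0,0,0],"spin": 0.145},{"translation": [0,0,0],"spin": 0.145},{"translation": [0,0,0],"spin": 0.145},{"translation": [0,0,0],"spin": 0.145},{"translation": [0,0,0],"spin": 0.145},{"translation": [0,0,0],"spin": 0.1}]'

```text
time: 26.45
tcp_pos: [0.6934, 0.1018, 0.1923]
orientation: [-3.141, -0.001, 1.836]
ft_force: [-0.0, -0.6, 0.2]
grip_width: 0.0555
```

```bash
python3 go.py 0.695 0.101 0.1 93.2; python3 - <<'E'
from h import *
import json
c=optics.calibration('wrist'); snap('wrist','w6',scale=1.56)
json.dump({k:np.array(v).tolist() for k,v in c.items()},open('w6.json','w'))
E
```

```text
t=26.4 pos [0.6934 0.1018 0.1923] yaw 105.18 q7 0.22 w 0.0555 F [-0.  -0.6  0.2]
translate(mm, tool, before spin) [-1.2  1.3 92.3] spin 0.209
```

View pics/w6.png

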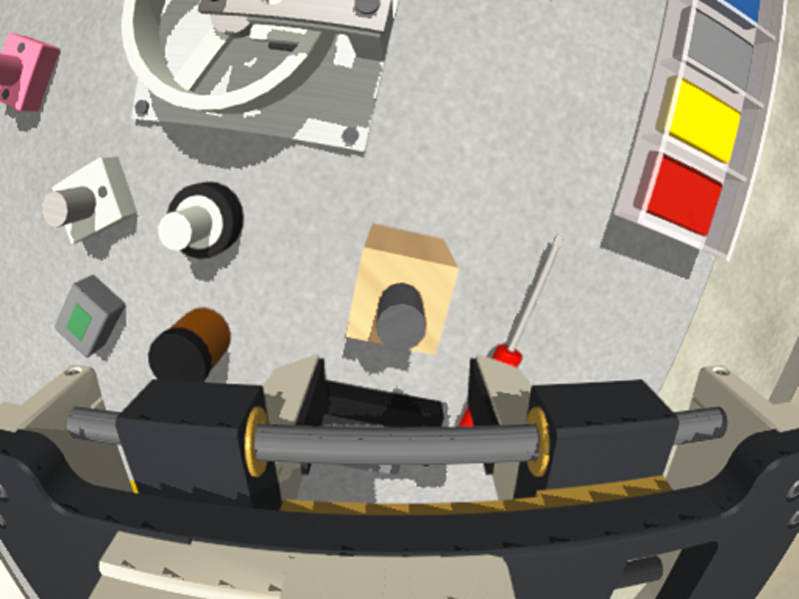

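```bash
python3 - <<'E'
from m import *
import json
c=json.load(open('w6.json'))
def w(x,y,z): return px2w('wrist',(x+.5)/1.56-.5,(y+.5)/1.56-.5,z,c)[:2].round(4)
print('rod',w(401,328,.132),'stand corners',[w(*p,.092) for p in((371,249),(456,267),(434,353),(347,336))],'wheel',w(178,233,.068),'motor',w(57,209,.068))
E
python3 go.py 0.695 0.101 0.1 93.2;
```

```text
rod [0.6957 0.0998] stand corners [array([0.6709, 0.1266]), array([0.7208, 0.1293]), array([0.7241, 0.074 ]), array([0.67  , 0.0709])] wheel [0.5424 0.1003] motor [0.4331 0.0955]
t=26.5 pos [0.6934 0.102  0.1922] yaw 104.92 q7 0.21 w 0.0552 F [ 1.2 -0.4 -0.6]
translate(mm, tool, before spin) [-1.3  1.3 92.2] spin 0.205
```

Call:
jog_arm --commands '[{"translation": [-0.0026,0.002,0.005],"spin": 0},{"translation": [0,0,0.012],"spin": 0.07},{"translation": [0,0,0.016],"spin": 0.07},{"translation": [0,0,0.016],"spin": 0.065},{"translation": [0,0,0.016],"spin": 0},{"translation": [0,0,0.012],"spin": 0},{"translation": [0,0,0.008],"spin": 0},{"translation": [0,0,0.004],"spin": 0},{"translation": [0,0,0.002],"spin": 0},{"translation": [0,0,0],"spin": 0}]' --hand 0.45

```text
time: 27.5
tcp_pos: [0.6972, 0.0983, 0.102]
orientation: [3.141, -0.0, 1.635]
ft_force: [-0.4, 0.0, -0.0]
grip_width: 0.0416
```

```bash
python3 go.py 0.696 0.100 0.1 93.2;
```

```text
t=27.5 pos [0.6972 0.0983 0.102 ] yaw 93.68 q7 0.07 w 0.0416 F [-0.4  0.  -0. ]
translate(mm, tool, before spin) [ 1.8 -1.   2. ] spin 0.008
```

Call:
jog_arm --commands '[{"translation": [0.0017,-0.001,0.001],"spin": 0},{"translation": [0,0,0],"spin": 0},{"translation": [0,0,0],"spin": 0},{"translation": [0,0,0],"spin": 0},{"translation": [0,0,0],"spin": 0},{"translation": [0,0,0],"spin": 0},{"translation": [0,0,0],"spin": 0},{"translation": [0,0,0],"spin": 0},{"translation": [0,0,0],"spin": 0},{"translation": [0,0,0],"spin": 0}]' --hand 0.0

```text
time: 28.5
tcp_pos: [0.6959, 0.1003, 0.1011]
orientation: [3.141, -0.0, 1.635]
ft_force: [-0.8, 2.2, 5.7]
grip_width: 0.0251
```

Call:
jog_arm --commands '[{"translation": [0,0,0],"spin": 0},{"translation": [0,0,0],"spin": 0},{"translation": [0,0,0],"spin": -0.06},{"translation": [0,0,0],"spin": -0.12},{"translation": [0,0,0],"spin": -0.12},{"translation": [0,0,0],"spin": -0.12},{"translation": [0,0,0],"spin": -0.12},{"translation": [0,0,0],"spin": -0.12},{"translation": [0,0,0],"spin": -0.12},{"translation": [0,0,0],"spin": -0.12}]' --hand 0.45

```text
time: 29.5
tcp_pos: [0.6957, 0.0994, 0.1003]
orientation: [-3.141, -0.0, 2.539]
ft_force: [-0.5, -0.6, 0.0]
grip_width: 0.0413
```

Call:
jog_arm --commands '[{"translation": [0,0,0],"spin": -0.12},{"translation": [0,0,0],"spin": -0.12},{"translation": [0,0,0],"spin": -0.12},{"translation": [0,0,0],"spin": -0.12},{"translation": [0,0,0],"spin": -0.12},{"translation": [0,0,0],"spin": -0.06},{"translation": [0,0,0],"spin": 0},{"translation": [0,0,0],"spin": 0},{"translation": [0,0,0],"spin": 0},{"translation": [0,0,0],"spin": 0}]'

```text
time: 30.5
tcp_pos: [0.6958, 0.1, 0.1006]
orientation: [-3.141, -0.0, -3.089]
ft_force: [-0.5, -0.1, -0.0]
grip_width: 0.0414
```

```bash
python3 go.py 0.696 0.100 0.1 183.2;
```

```text
t=30.5 pos [0.6958 0.1    0.1006] yaw -177.01 q7 1.38 w 0.0414 F [-0.5 -0.1 -0. ]
translate(mm, tool, before spin) [-0.2 -0.   0.6] spin -0.004
```

Call:
jog_arm --commands '[{"translation": [0,0,0],"spin": 0},{"translation": [0,0,0],"spin": 0},{"translation": [0,0,0],"spin": 0},{"translation": [0,0,0],"spin": 0},{"translation": [0,0,0],"spin": 0},{"translation": [0,0,0],"spin": 0},{"translation": [0,0,0],"spin": 0},{"translation": [0,0,0],"spin": 0},{"translation": [0,0,-0.005],"spin": 0},{"translation": [0,0,-0.01],"spin": 0}]' --hand 0.0

```text
time: 31.5
tcp_pos: [0.6951, 0.0996, 0.1153]
orientation: [-3.141, -0.002, -3.089]
ft_force: [0.2, 0.2, -0.6]
grip_width: 0.0254
```

Call:
jog_arm --commands '[{"translation": [0,0,-0.01],"spin": 0},{"translation": [0,0,-0.015],"spin": 0},{"translation": [0,0,-0.015],"spin": 0},{"translation": [0,0,-0.015],"spin": 0},{"translation": [0,0,-0.015],"spin": 0},{"translation": [0,0,-0.015],"spin": 0},{"translation": [0,0,-0.01],"spin": 0},{"translation": [0,0,-0.005],"spin": 0},{"translation": [0,0,0],"spin": 0},{"translation": [0,0,0],"spin": 0}]'

```text
time: 32.5
tcp_pos: [0.6955, 0.0999, 0.2151]
orientation: [-3.141, -0.001, -3.088]
ft_force: [0.8, -0.1, -1.2]
grip_width: 0.0254
```

```bash
python3 go.py 0.5766 0.2602 0.215 183.2;
```

```text
t=32.5 pos [0.6955 0.0999 0.2151] yaw -176.96 q7 1.39 w 0.0254 F [ 0.8 -0.1 -1.2]
translate(mm, tool, before spin) [1.102e+02 1.664e+02 1.000e-01] spin -0.003
```

Call:
jog_arm --commands '[{"translation": [0.005,0.008,0],"spin": 0},{"translation": [0.012,0.018,0],"spin": 0},{"translation": [0.016,0.025,0],"spin": 0},{"translation": [0.018,0.027,0],"spin": 0},{"translation": [0.018,0.027,0],"spin": 0},{"translation": [0.016,0.024,0],"spin": 0},{"translation": [0.012,0.018,0],"spin": 0},{"translation": [0.008,0.012,0],"spin": 0},{"translation": [0.004,0.005,0],"spin": 0},{"translation": [0.0012,0.0024,0],"spin": 0}]'

```text
time: 33.5
tcp_pos: [0.5767, 0.2603, 0.2156]
orientation: [-3.141, -0.0, -3.088]
ft_force: [0.3, -0.7, -0.9]
grip_width: 0.0257
```

```bash
python3 - <<'E'
from h import *
import json
o=np.zeros((600,800,3),np.uint8)
snap('side','s7'); optics.get_image('top')
c=optics.calibration('wrist'); snap('wrist','w7'); json.dump({k:np.array(v).tolist() for k,v in c.items()},open('w7.json','w'))
s=cv2.imread('pics/s7_full.png')[95:200,190:290];o[:420,:400]=cv2.resize(s,None,fx=4,fy=4,interpolation=cv2.INTER_CUBIC)
w=cv2.imread('pics/w7_full.png')[140:320,160:360];o[:360,400:]=cv2.resize(w,None,fx=2,fy=2)
cv2.imwrite('pics/m7.png',o)
s=readout.get_state();p=s['tcp_pos'];print(p)
T=[p[0],p[1],p[2]-.093];print('tip',T)
for n,q in(('tip',T),('hole',[.5766,.2602,.092]),('pivot',[.6315,.2632,.094]),('knobtop',[.5416,.2583,.132]),('brhole',[.5766,.2602,.084])):
    a=w2px('side',q);b=w2px('wrist',q,c);print(n,((a-[190,95])*4).round(),((b-[160,140])*2+[400,0]).round())
E
python3 go.py 0.5766 0.2602 0.215 183.2
```

```text
[0.57760685 0.25916658 0.21561527]
tip [np.float64(0.5776068507039681), np.float64(0.25916657777505), np.float64(0.12261526662692307)]
tip [164. 202.] [588. 110.]
hole [163. 235.] [590.  88.]
pivot [229. 221.] [590. 190.]
knobtop [118. 199.] [591.  35.]
brhole [163. 243.] [590.  83.]
t=33.6 pos [0.5776 0.2592 0.2156] yaw -177.04 q7 1.08 w 0.0256 F [-0.2  1.  -2. ]
translate(mm, tool, before spin) [1.  1.1 0.6] spin -0.004
```

View pics/m7.png

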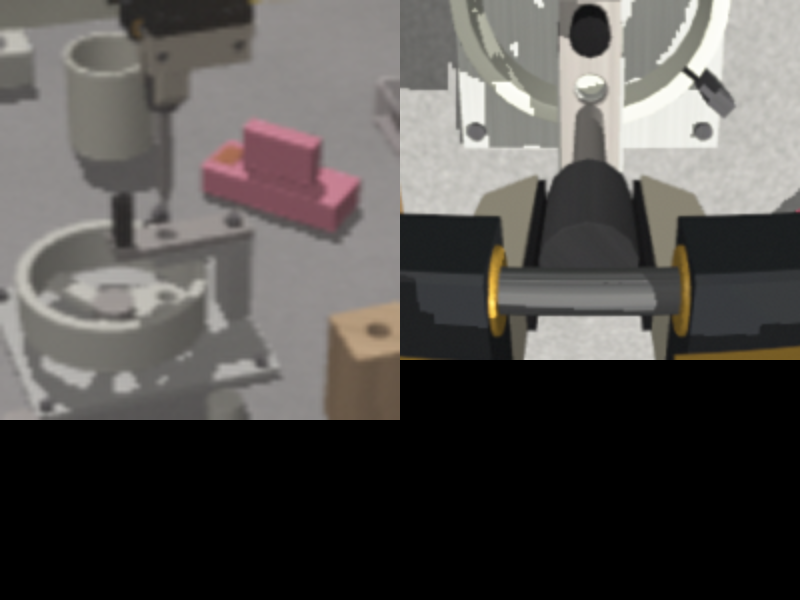

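Call:
jog_arm --commands '[{"translation": [0,0,0],"spin": 0},{"translation": [0,0,0],"spin": 0},{"translation": [0,0,0],"spin": 0},{"translation": [0,0,0.004],"spin": 0},{"translation": [0,0,0.006],"spin": 0},{"translation": [0,0,0.005],"spin": 0},{"translation": [0,0,0.003],"spin": 0},{"translation": [0,0,0],"spin": 0},{"translation": [0,0,0],"spin": 0},{"translation": [0,0,0],"spin": 0}]'

```text
time: 34.65
tcp_pos: [0.5771, 0.2603, 0.198]
orientation: [3.141, 0.0, -3.088]
ft_force: [0.1, 0.5, -1.5]
grip_width: 0.0256
```

```bash
python3 go.py 0.5766 0.2602 0.1006 183.2
```

```text
t=34.6 pos [0.5771 0.2603 0.198 ] yaw -176.96 q7 1.08 w 0.0256 F [ 0.1  0.5 -1.5]
translate(mm, tool, before spin) [ 0.5 -0.1 97.4] spin -0.003
```

Call:
jog_arm --commands '[{"translation": [0.0004,0,0.003],"spin": 0},{"translation": [0,0,0.004],"spin": 0},{"translation": [0,0,0.004],"spin": 0},{"translation": [0,0,0.004],"spin": 0},{"translation": [0,0,0.004],"spin": 0},{"translation": [0,0,0.004],"spin": 0},{"translation": [0,0,0.004],"spin": 0},{"translation": [0,0,0.003],"spin": 0},{"translation": [0,0,0],"spin": 0},{"translation": [0,0,0],"spin": 0}]'

```text
time: 35.65
tcp_pos: [0.5766, 0.2603, 0.1678]
orientation: [3.142, 0.0, -3.088]
ft_force: [-0.3, 0.0, -1.6]
grip_width: 0.0255
```

```bash
python3 go.py 0.5766 0.2602 0.1006 183.2
```

```text
t=35.6 pos [0.5766 0.2603 0.1678] yaw -176.96 q7 1.08 w 0.0255 F [-0.3  0.  -1.6]
translate(mm, tool, before spin) [-0.  -0.1 67.2] spin -0.003
```

No contact force so far; the tip is through the flap and in the bracket. On to the pulley and base.

Call:
jog_arm --commands '[{"translation": [0,0,0.003],"spin": 0},{"translation": [0,0,0.004],"spin": 0},{"translation": [0,0,0.004],"spin": 0},{"translation": [0,0,0.005],"spin": 0},{"translation": [0,0,0.005],"spin": 0},{"translation": [0,0,0.005],"spin": 0},{"translation": [0,0,0.005],"spin": 0},{"translation": [0,0,0.004],"spin": 0},{"translation": [0,0,0.003],"spin": 0},{"translation": [0,0,0],"spin": 0}]'

```text
time: 36.65
tcp_pos: [0.5764, 0.2601, 0.1293]
orientation: [-3.141, -0.0, -3.089]
ft_force: [0.3, -0.2, -2.4]
grip_width: 0.0256
```

```bash
python3 go.py 0.5766 0.2602 0.1006 183.2
```

```text
t=36.6 pos [0.5764 0.2601 0.1293] yaw -176.96 q7 1.07 w 0.0256 F [ 0.3 -0.2 -2.4]
translate(mm, tool, before spin) [-0.2  0.1 28.7] spin -0.003
```

Call:
jog_arm --commands '[{"translation": [0,0,0.003],"spin": 0},{"translation": [0,0,0.003],"spin": 0},{"translation": [0,0,0.003],"spin": 0},{"translation": [0,0,0.003],"spin": 0},{"translation": [0,0,0.003],"spin": 0},{"translation": [0,0,0.003],"spin": 0},{"translation": [0,0,0.003],"spin": 0},{"translation": [0,0,0.003],"spin": 0},{"translation": [0,0,0.002],"spin": 0},{"translation": [0,0,0],"spin": 0}]'

```text
time: 37.65
tcp_pos: [0.5765, 0.2602, 0.1034]
orientation: [-3.141, -0.0, -3.088]
ft_force: [0.8, 0.3, -2.1]
grip_width: 0.0255
```

```bash
python3 go.py 0.5766 0.2602 0.1006 183.2
```

```text
t=37.6 pos [0.5765 0.2602 0.1034] yaw -176.96 q7 1.07 w 0.0255 F [ 0.8  0.3 -2.1]
translate(mm, tool, before spin) [-0.1  0.   2.8] spin -0.003
```

Last 3–4 mm with a gentle press.

Call:
jog_arm --commands '[{"translation": [0,0,0.001],"spin": 0},{"translation": [0,0,0.001],"spin": 0},{"translation": [0,0,0.001],"spin": 0},{"translation": [0,0,0.001],"spin": 0},{"translation": [0,0,0.0005],"spin": 0},{"translation": [0,0,0.0005],"spin": 0},{"translation": [0,0,0],"spin": 0},{"translation": [0,0,0],"spin": 0},{"translation": [0,0,0],"spin": 0},{"translation": [0,0,0],"spin": 0}]'

```text
time: 38.65
tcp_pos: [0.5767, 0.2603, 0.1004]
orientation: [3.141, 0.001, -3.089]
ft_force: [-4.7, -2.6, 13.7]
grip_width: 0.0253
```

```bash
python3 go.py 0.5766 0.2602 0.1006 183.2
```

```text
t=38.6 pos [0.5767 0.2603 0.1004] yaw -176.96 q7 1.07 w 0.0253 F [-4.7 -2.6 13.7]
translate(mm, tool, before spin) [ 0.1 -0.1 -0.2] spin -0.003
```

Call:
jog_arm --commands '[{"translation": [0,0,-0.0005],"spin": 0},{"translation": [0,0,-0.0005],"spin": 0},{"translation": [0,0,-0.0005],"spin": 0},{"translation": [0,0,0],"spin": 0},{"translation": [0,0,0],"spin": 0},{"translation": [0,0,-0.005],"spin": 0},{"translation": [0,0,-0.015],"spin": 0},{"translation": [0,0,-0.025],"spin": 0},{"translation": [0,0,-0.025],"spin": 0},{"translation": [0,0,-0.025],"spin": 0}]' --hand 0.5

```text
time: 39.65
tcp_pos: [0.5767, 0.2603, 0.1976]
orientation: [3.141, 0.001, -3.088]
ft_force: [0.3, 0.5, -0.1]
grip_width: 0.0457
```

```bash
python3 go.py 0.72 -0.02 0.2 183.2
```

```text
t=39.6 pos [0.5767 0.2603 0.1976] yaw -176.96 q7 1.08 w 0.0457 F [ 0.3  0.5 -0.1]
translate(mm, tool, before spin) [-128.3 -287.5   -2.4] spin -0.003
```

Call:
jog_arm --commands '[{"translation": [-0.006,-0.014,0],"spin": 0},{"translation": [-0.013,-0.03,0],"spin": 0},{"translation": [-0.017,-0.037,0],"spin": 0},{"translation": [-0.019,-0.042,0],"spin": 0},{"translation": [-0.019,-0.042,0],"spin": 0},{"translation": [-0.018,-0.04,0],"spin": 0},{"translation": [-0.015,-0.034,0],"spin": 0},{"translation": [-0.011,-0.025,0],"spin": 0},{"translation": [-0.007,-0.016,0],"spin": 0},{"translation": [-0.003,-0.008,0],"spin": 0}]'

```text
time: 40.65
tcp_pos: [0.72, -0.0228, 0.1952]
orientation: [-3.141, -0.0, -3.091]
ft_force: [0.7, 0.2, -0.2]
grip_width: 0.0457
```

```bash
python3 - <<'E'
from h import *
import json
optics.get_image('top')
c=optics.calibration('wrist'); snap('wrist','w8'); json.dump({k:np.array(v).tolist() for k,v in c.items()},open('w8.json','w'))
snap('top','t8')
o=np.zeros((600,800,3),np.uint8)
w=cv2.imread('pics/w8_full.png')[0:300];o[:300,:512]=w
t=cv2.imread('pics/t8_full.png')[130:280,170:420];o[300:600,:500]=cv2.resize(t,None,fx=2,fy=2,interpolation=cv2.INTER_CUBIC)
t=cv2.imread('pics/t8_full.png')[170:250,175:235];o[300:540,510:690]=cv2.resize(t,None,fx=3,fy=3,interpolation=cv2.INTER_CUBIC)
w=cv2.imread('pics/w8_full.png')[120:240,200:300];o[0:300,520:770]=cv2.resize(w,None,fx=2.5,fy=2.5,interpolation=cv2.INTER_CUBIC)
cv2.imwrite('pics/m8.png',o)
E
python3 go.py 0.696 -0.034 0.04 182.5
```

```text
t=40.8 pos [ 0.7193 -0.0195  0.1952] yaw -176.92 q7 1.57 w 0.0461 F [-0.8  0.3 -0.1]
translate(mm, tool, before spin) [ 24.1 -13.2 155.2] spin 0.010
```

View pics/m8.png

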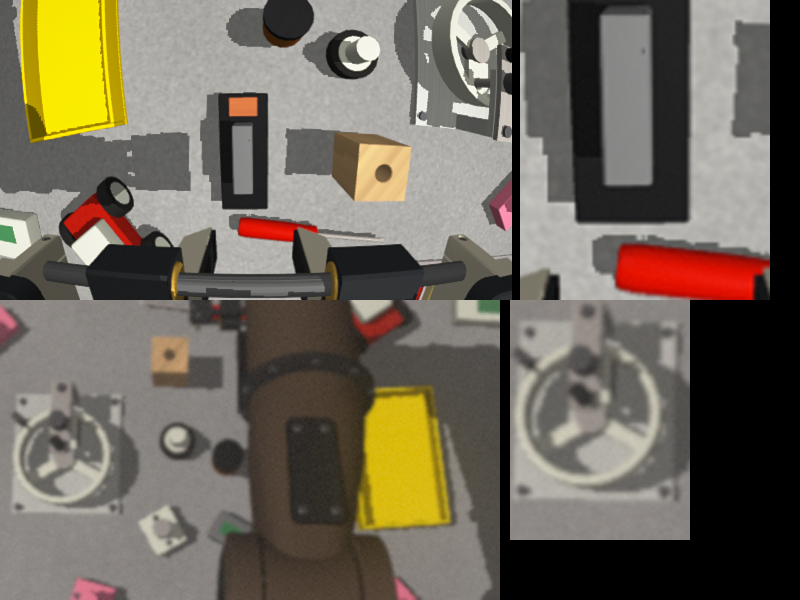

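```bash
python3 - <<'E'
from h import *
import json
c=json.load(open('w8.json'))
w=lambda x,y,z:px2w('wrist',x,y,z,c)[:2].round(4)
print('grip ctr',w(242.8,158.8,.068),'ends',w(242.8,194,.068),w(243.2,123.2,.068))
print('bat body corners',[w(*p,.028) for p in((220,94),(267,94),(268,208),(223,209))])
print('wheel',w(367,49,.068),'tray',w(126,124,.04),w(32,141,.04),w(108,0,.04))
t=lambda x,y,z:px2w('top',170+x/2-.25,130+(y-300)/2-.25,z)[:2].round(4)
print('top wheel',t(177,435,.068),'motor',t(163,523,.068),'tray',t(433,387,.04),t(452,526,.04),t(361,529,.04))
E
python3 go.py 0.696 -0.034 0.04 182.5
```

```text
grip ctr [ 0.6952 -0.0359] ends [ 0.7316 -0.0344] [ 0.6602 -0.0371]
bat body corners [array([ 0.6326, -0.065 ]), array([ 0.6304, -0.0143]), array([ 0.7608, -0.0051]), array([ 0.7649, -0.058 ])]
wheel [0.5755 0.08  ] tray [ 0.6657 -0.1697] [ 0.6834 -0.3155] [ 0.5185 -0.1996]
top wheel [0.5738 0.0811] motor [0.4371 0.0938] tray [ 0.6823 -0.3216] [ 0.4625 -0.3508] [ 0.4492 -0.2109]
t=40.8 pos [ 0.7193 -0.0195  0.1952] yaw -176.92 q7 1.57 w 0.0461 F [-0.8  0.3 -0.1]
translate(mm, tool, before spin) [ 24.1 -13.2 155.2] spin 0.010
```

Call:
jog_arm --commands '[{"translation": [0.006,-0.0034,0],"spin": 0},{"translation": [0.008,-0.0045,0.005],"spin": 0},{"translation": [0.007,-0.0038,0.015],"spin": 0},{"translation": [0.0036,-0.002,0.02],"spin": 0},{"translation": [0,0,0.02],"spin": 0},{"translation": [0,0,0.02],"spin": 0},{"translation": [0,0,0.015],"spin": 0},{"translation": [0,0,0.01],"spin": 0},{"translation": [0,0,0.003],"spin": 0},{"translation": [0,0,0],"spin": 0}]'

```text
time: 41.8
tcp_pos: [0.6957, -0.0355, 0.0872]
orientation: [3.142, -0.0, -3.088]
ft_force: [0.1, -0.3, -0.2]
grip_width: 0.0459
```

```bash
python3 go.py 0.696 -0.0355 0.04 183
```

```text
t=41.8 pos [ 0.6957 -0.0355  0.0872] yaw -176.95 q7 1.58 w 0.0459 F [ 0.1 -0.3 -0.2]
translate(mm, tool, before spin) [-0.3 -0.1 47.2] spin 0.001
```

Call:
jog_arm --commands '[{"translation": [0,0,0.005],"spin": 0},{"translation": [0,0,0.01],"spin": 0},{"translation": [0,0,0.012],"spin": 0},{"translation": [0,0,0.01],"spin": 0},{"translation": [0,0,0.006],"spin": 0},{"translation": [0,0,0.003],"spin": 0},{"translation": [0,0,0],"spin": 0},{"translation": [0,0,0],"spin": 0},{"translation": [0,0,0],"spin": 0},{"translation": [0,0,0],"spin": 0}]'

```text
time: 42.8
tcp_pos: [0.6961, -0.0355, 0.0417]
orientation: [3.142, 0.001, -3.088]
ft_force: [-0.6, 0.4, 0.4]
grip_width: 0.0457
```

Call:
jog_arm --commands '[{"translation": [0,0,0],"spin": 0},{"translation": [0,0,0],"spin": 0},{"translation": [0,0,0],"spin": 0},{"translation": [0,0,0],"spin": 0},{"translation": [0,0,0],"spin": 0},{"translation": [0,0,0],"spin": 0},{"translation": [0,0,0],"spin": 0},{"translation": [0,0,0],"spin": 0},{"translation": [0,0,-0.005],"spin": 0},{"translation": [0,0,-0.01],"spin": 0}]' --hand 0.0

```text
time: 43.8
tcp_pos: [0.6947, -0.0351, 0.0555]
orientation: [3.141, -0.003, -3.088]
ft_force: [-0.3, 0.1, -3.7]
grip_width: 0.0198
```

Call:
jog_arm --commands '[{"translation": [0,0,-0.01],"spin": 0},{"translation": [0,0,-0.015],"spin": 0},{"translation": [0,0,-0.02],"spin": 0},{"translation": [0,0,-0.02],"spin": 0},{"translation": [0,0,-0.02],"spin": 0},{"translation": [0,0,-0.01],"spin": 0},{"translation": [0,0,-0.005],"spin": 0},{"translation": [0,0,0],"spin": 0},{"translation": [0,0,0],"spin": 0},{"translation": [0,0,0],"spin": 0}]'

```text
time: 44.8
tcp_pos: [0.6951, -0.0355, 0.1551]
orientation: [3.141, -0.002, -3.088]
ft_force: [-0.1, -0.9, -4.6]
grip_width: 0.0201
```

```bash
python3 - <<'E'
import numpy as np
# tray estimate: fit outer top rectangle 220x136 to top-camera corners (order +x+y, +x-y, -x-y, -x+y)
A=[np.array([[.6708,-.1832],[.6836,-.324],[.4623,-.3495],[.4497,-.2096]]),np.array([[.671,-.1961],[.6864,-.3098],[.4735,-.3522],[.4508,-.2294]])]
M=np.array([[.11,.068],[.11,-.068],[-.11,-.068],[-.11,.068]])
for P in A:
    m=P.mean(0);H=M.T@(P-m);th=np.arctan2(H[0,1]-H[1,0],H[0,0]+H[1,1]);print(m,np.degrees(th))
th=np.radians(6.8);R=np.array([[np.cos(th),-np.sin(th)],[np.sin(th),np.cos(th)]])
for t in([0,-.0313],[.05,.0293],[-.05,.0293]): print(t,np.array([.566,-.267])+R@t)
E
python3 go.py 0.5697 -0.298 0.13 186.8
```

```text
[ 0.5666   -0.266575] 6.263531375703087
[ 0.570425 -0.271875] 9.722212870922347
[0, -0.0313] [ 0.56970604 -0.29807982]
[0.05, 0.0293] [ 0.61217904 -0.23198591]
[-0.05, 0.0293] [ 0.51288249 -0.24382631]
t=44.8 pos [ 0.6951 -0.0355  0.1551] yaw -176.96 q7 1.59 w 0.0201 F [-0.1 -0.9 -4.6]
translate(mm, tool, before spin) [ 139.2 -255.4   25.1] spin -0.066
```

```bash
cat > fit.py <<'E'
from h import *
from scipy.optimize import minimize
def fit(cam,fn,box):
    im=cv2.imread(fn); hsv=cv2.cvtColor(im,cv2.COLOR_BGR2HSV)
    m=cv2.inRange(hsv,(20,110,50),(35,255,255)); k=np.zeros_like(m);x0,y0,x1,y1=box;k[y0:y1,x0:x1]=255;m&=k
    cs,_=cv2.findContours(m,0,1); cs=max(cs,key=cv2.contourArea); m=cv2.drawContours(m*0,[cs],-1,255,-1)
    S=4; big=cv2.resize(m[y0:y1,x0:x1],None,fx=S,fy=S,interpolation=cv2.INTER_LINEAR)>127
    c=optics.calibration(cam)
    def cost(p):
        a=np.radians(p[2]);R=np.array([[np.cos(a),-np.sin(a)],[np.sin(a),np.cos(a)]])
        pts=[]
        for sx in(-.11,.11):
            for sy in(-.068,.068):
                q=R@[sx,sy]+p[:2]
                for z in(0,.04): pts.append((w2px(cam,[*q,z],c)-[x0,y0]+.5)*S)
        h=cv2.convexHull(np.array(pts,np.float32)).astype(np.int32)
        return np.sum((cv2.fillConvexPoly(np.zeros(big.shape,np.uint8),h,1)>0)^big)
    r=minimize(cost,[.567,-.267,7],method='Nelder-Mead',options=dict(initial_simplex=[[.567,-.267,7],[.575,-.267,7],[.567,-.259,7],[.567,-.267,10]]))
    print(cam,r.x.round(4),r.fun/big.sum())
fit('top','pics/top0_full.png',(335,165,405,250))
fit('side','pics/side0_full.png',(220,255,350,350))
E
python3 fit.py
```

```text
top [ 0.5684 -0.2679  7.4812] 0.017289791522424804
side [ 0.5693 -0.265   7.6342] 0.025203609949372662
```

```bash
python3 go.py 0.5721 -0.2975 0.1 187.5
```

```text
t=44.8 pos [ 0.6951 -0.0355  0.1551] yaw -176.96 q7 1.59 w 0.0201 F [-0.1 -0.9 -4.6]
translate(mm, tool, before spin) [ 136.8 -255.1   55.1] spin -0.078
```

Call:
jog_arm --commands '[{"translation": [0.008,-0.014,0],"spin": 0},{"translation": [0.015,-0.028,0],"spin": 0},{"translation": [0.018,-0.034,0],"spin": 0},{"translation": [0.018,-0.034,0],"spin": 0},{"translation": [0.018,-0.034,0],"spin": 0},{"translation": [0.018,-0.034,0],"spin": 0},{"translation": [0.016,-0.03,0],"spin": 0},{"translation": [0.013,-0.023,0],"spin": 0},{"translation": [0.009,-0.015,0],"spin": 0},{"translation": [0.004,-0.009,0],"spin": 0}]'

```text
time: 45.8
tcp_pos: [0.5709, -0.2996, 0.156]
orientation: [-3.141, -0.001, -3.091]
ft_force: [-0.5, 0.8, -3.6]
grip_width: 0.0195
```

Call:
jog_arm --commands '[{"translation": [0,0,0],"spin": -0.02},{"translation": [0,0,0],"spin": -0.03},{"translation": [0,0,0],"spin": -0.028},{"translation": [0,0,0],"spin": 0},{"translation": [0,0,0.01],"spin": 0},{"translation": [0,0,0.015],"spin": 0},{"translation": [0,0,0.015],"spin": 0},{"translation": [0,0,0.01],"spin": 0},{"translation": [0,0,0.005],"spin": 0},{"translation": [0,0,0],"spin": 0}]'

```text
time: 46.8
tcp_pos: [0.5719, -0.2972, 0.1]
orientation: [3.141, -0.002, -3.011]
ft_force: [0.2, -0.7, -3.1]
grip_width: 0.0198
```

```bash
python3 go.py 0.5721 -0.2975 0.046 187.5
```

```text
t=46.8 pos [ 0.5719 -0.2972  0.1   ] yaw -172.49 q7 2.08 w 0.0198 F [ 0.2 -0.7 -3.1]
translate(mm, tool, before spin) [-0.1 -0.3 54. ] spin 0.000
```

Call:
jog_arm --commands '[{"translation": [0,0,0.005],"spin": 0},{"translation": [0,0,0.008],"spin": 0},{"translation": [0,0,0.008],"spin": 0},{"translation": [0,0,0.008],"spin": 0},{"translation": [0,0,0.008],"spin": 0},{"translation": [0,0,0.007],"spin": 0},{"translation": [0,0,0.005],"spin": 0},{"translation": [0,0,0.002],"spin": 0},{"translation": [0,0,0],"spin": 0},{"translation": [0,0,0],"spin": 0}]'

```text
time: 47.8
tcp_pos: [0.5728, -0.2976, 0.0505]
orientation: [-3.141, 0.0, -3.01]
ft_force: [-0.1, -0.4, -4.4]
grip_width: 0.0196
```

```bash
python3 go.py 0.5721 -0.2975 0.0465 187.5
```

```text
t=47.8 pos [ 0.5728 -0.2976  0.0505] yaw -172.49 q7 2.08 w 0.0196 F [-0.1 -0.4 -4.4]
translate(mm, tool, before spin) [0.6 0.1 4. ] spin 0.000
```

Inside the tray with no lateral contact. Lower the last 4 mm, release and lift.

Call:
jog_arm --commands '[{"translation": [0,0,0.001],"spin": 0},{"translation": [0,0,0.001],"spin": 0},{"translation": [0,0,0.001],"spin": 0},{"translation": [0,0,0.001],"spin": 0},{"translation": [0,0,0.0005],"spin": 0},{"translation": [0,0,0],"spin": 0},{"translation": [0,0,0],"spin": 0},{"translation": [0,0,0],"spin": 0},{"translation": [0,0,0],"spin": 0},{"translation": [0,0,0],"spin": 0}]'

```text
time: 48.8
tcp_pos: [0.5726, -0.2976, 0.0461]
orientation: [-3.141, 0.0, -3.011]
ft_force: [-1.6, 1.1, 5.6]
grip_width: 0.0196
```

Call:
jog_arm --commands '[{"translation": [0,0,0],"spin": 0},{"translation": [0,0,0],"spin": 0},{"translation": [0,0,0],"spin": 0},{"translation": [0,0,-0.005],"spin": 0},{"translation": [0,0,-0.015],"spin": 0},{"translation": [0,0,-0.025],"spin": 0},{"translation": [0,0,-0.025],"spin": 0},{"translation": [0,0,-0.025],"spin": 0},{"translation": [0,0,-0.02],"spin": 0},{"translation": [0,0,-0.01],"spin": 0}]' --hand 0.4

```text
time: 49.8
tcp_pos: [0.5736, -0.2979, 0.1742]
orientation: [-3.139, 0.004, -3.011]
ft_force: [0.3, -1.4, -0.4]
grip_width: 0.0369
```

```bash
python3 go.py 0.5745 0.0805 0.17 187.5
```

```text
t=49.8 pos [ 0.5736 -0.2979  0.1742] yaw -172.49 q7 2.09 w 0.0369 F [ 0.3 -1.4 -0.4]
translate(mm, tool, before spin) [-50.3 375.1   4.2] spin 0.000
```

Call:
jog_arm --commands '[{"translation": [-0.002,0.015,0],"spin": 0},{"translation": [-0.004,0.03,0],"spin": 0},{"translation": [-0.006,0.045,0],"spin": 0},{"translation": [-0.007,0.05,0],"spin": 0},{"translation": [-0.007,0.05,0],"spin": 0},{"translation": [-0.007,0.05,0],"spin": 0},{"translation": [-0.006,0.045,0],"spin": 0},{"translation": [-0.005,0.04,0],"spin": 0},{"translation": [-0.004,0.03,0],"spin": 0},{"translation": [-0.002,0.015,0],"spin": 0}]' --hand 0.55

```text
time: 50.8
tcp_pos: [0.5721, 0.0792, 0.1698]
orientation: [3.14, -0.002, -3.005]
ft_force: [-0.6, 0.2, -0.1]
grip_width: 0.0506
```

```bash
python3 go.py 0.5745 0.0805 0.04 187.5
```

```text
t=50.8 pos [0.5721 0.0792 0.1698] yaw -172.19 q7 1.43 w 0.0506 F [-0.6  0.2 -0.1]
translate(mm, tool, before spin) [ -2.6   1.  129.8] spin 0.005
```

Call:
jog_arm --commands '[{"translation": [-0.001,0.004,0.005],"spin": 0},{"translation": [0,0,0.01],"spin": 0},{"translation": [0,0,0.014],"spin": 0},{"translation": [0,0,0.016],"spin": 0},{"translation": [0,0,0.014],"spin": 0},{"translation": [0,0,0.01],"spin": 0},{"translation": [0,0,0.006],"spin": 0},{"translation": [0,0,0.002],"spin": 0},{"translation": [0,0,0],"spin": 0},{"translation": [0,0,0],"spin": 0}]'

```text
time: 51.8
tcp_pos: [0.5746, 0.0786, 0.0943]
orientation: [3.142, 0.001, -3.01]
ft_force: [-0.2, 0.1, -0.1]
grip_width: 0.0504
```

```bash
python3 - <<'E'
from h import *
c=optics.calibration('wrist'); snap('wrist','w9'); 
q=w2px('wrist',[.5745,.0805,.068],c);print('pred hub',q, readout.get_state()['tcp_pos'])
im=cv2.imread('pics/w9_full.png'); hsv=cv2.cvtColor(im,cv2.COLOR_BGR2HSV)
# white hub blob enclosed by black tyre, near prediction
x,y=q.round().astype(int); r=cv2.cvtColor(im,cv2.COLOR_BGR2GRAY)[max(y-40,0):y+41:4,x-48:x+49:4]
print(x,y);print(r)
E
python3 go.py 0.5745 0.0805 0.04 187.5
```

```text
pred hub [257.32231713 226.07623396] [0.57460938 0.07870752 0.09432243]
257 226
[[105 104 104 100  99  27  27  26  29 151 153 152 214 249 250 252  98  48
   48  48 161 188 194 193 188]
 [102 103 103 103  49  25  26  31 154 152 153 152 253 252 250 249 250 148
   48  49  62 191 191 192 192]
 [107 109 103 108  25  27  25 153 153 153 135 138 137 134 149 251 249 251
   53  49  47 191 194 196 194]
 [105 106 105 106  25  27  48 153 153 128 136 138 138 135 128 158 250 249
  233  47  48 163 196 201 192]
 [106 106 104 107  26  25  99 152 150 129 137 139 138 135 128 120 238 249
  253  46  47 167 197 192 193]
 [105 103 104 109  26  27 114 152 144 132 137 139 137 135 127 121 169 249
  252  44  50 175 190 195 195]
 [102 107 103 107  24  28  88 153 136 134 138 160 158 155 141 121 110 250
  246  46  47 195 190 195 192]
 [105 102 104  99  39  27  26 154 126 154 153 154 152 153 152 154 104 251
  109  46  58 190 190 196 188]
 [203 200 200 198 195  24  25 110 125 153 153 153 152 153 152 153 152 253
   46  46 168 189 195 192 195]
 [204 196 193 194 191 131  26  23 153 152 152 153 152 153 152 153 152  72
 
[... 628 characters left out ...]

  201 192 191 190  32  21  25]
 [ 30 150 189 197 206 196 190 192 196 190 190 184 188 189 196 187 185 188
  196 190 188 191  22  19  26]
 [ 32 133 190 195 187 186 193 194 187 191 193 189 189 192 196 195 195 191
  187 191 188 190  14  20  25]
 [ 33 131 196 190 193 191 193 196 193 193 188 191 192 187 190 194 192 191
  189 198 193 193  19  20  20]
 [ 33 192 196 203 195 192 187 196 190 189 189 190 194 191 188 191 190 192
  190 191 187 189  86  19  22]
 [ 28 193 202 205 200 199 190 192 195 194 196 189 195 199 192 193 196 187
  187 195 188 191 148  19  22]]
t=51.9 pos [0.5746 0.0787 0.0943] yaw -172.48 q7 1.41 w 0.0505 F [-0.2 -0.3 -0. ]
translate(mm, tool, before spin) [-0.1  1.8 54.3] spin 0.000
```

Call:
jog_arm --commands '[{"translation": [0,0.0018,0.006],"spin": 0},{"translation": [0,0,0.011],"spin": 0},{"translation": [0,0,0.013],"spin": 0},{"translation": [0,0,0.012],"spin": 0},{"translation": [0,0,0.007],"spin": 0},{"translation": [0,0,0.004],"spin": 0},{"translation": [0,0,0.001],"spin": 0},{"translation": [0,0,0],"spin": 0},{"translation": [0,0,0],"spin": 0},{"translation": [0,0,0],"spin": 0}]'

```text
time: 52.85
tcp_pos: [0.5743, 0.0804, 0.0402]
orientation: [3.142, 0.001, -3.01]
ft_force: [0.0, 0.0, 0.2]
grip_width: 0.0504
```

Call:
jog_arm --commands '[{"translation": [0,0,0],"spin": 0},{"translation": [0,0,0],"spin": 0},{"translation": [0,0,0],"spin": 0},{"translation": [0,0,0],"spin": 0},{"translation": [0,0,0],"spin": 0},{"translation": [0,0,0],"spin": 0},{"translation": [0,0,0],"spin": 0},{"translation": [0,0,0],"spin": 0},{"translation": [0,0,-0.005],"spin": 0},{"translation": [0,0,-0.01],"spin": 0}]' --hand 0.0

```text
time: 53.85
tcp_pos: [0.5732, 0.0801, 0.0545]
orientation: [-3.141, -0.002, -3.01]
ft_force: [0.6, -0.2, -1.8]
grip_width: 0.0254
```

Call:
jog_arm --commands '[{"translation": [0,0,-0.01],"spin": 0},{"translation": [0,0,-0.02],"spin": 0},{"translation": [0,0,-0.025],"spin": 0},{"translation": [0,0,-0.025],"spin": 0},{"translation": [0,0,-0.02],"spin": 0},{"translation": [0,0,-0.01],"spin": 0},{"translation": [0,0,0],"spin": 0},{"translation": [0,0,0],"spin": 0},{"translation": [0,0,0],"spin": 0},{"translation": [0,0,0],"spin": 0}]'

```text
time: 54.85
tcp_pos: [0.5733, 0.0802, 0.1637]
orientation: [-3.141, -0.002, -3.01]
ft_force: [0.8, -0.3, -2.1]
grip_width: 0.0255
```

```bash
python3 go.py 0.6138 -0.231 0.1 187.5
```

```text
t=54.9 pos [0.5733 0.0802 0.1637] yaw -172.49 q7 1.42 w 0.0255 F [ 0.8 -0.3 -2.1]
translate(mm, tool, before spin) [   0.6 -313.8   63.7] spin 0.000
```

Call:
jog_arm --commands '[{"translation": [0,-0.012,0],"spin": 0},{"translation": [0,-0.028,0],"spin": 0},{"translation": [0,-0.04,0],"spin": 0},{"translation": [0,-0.044,0],"spin": 0},{"translation": [0,-0.044,0],"spin": 0},{"translation": [0,-0.044,0],"spin": 0},{"translation": [0,-0.042,0],"spin": 0},{"translation": [0,-0.032,0],"spin": 0},{"translation": [0,-0.02,0],"spin": 0},{"translation": [0,-0.008,0],"spin": 0}]'

```text
time: 55.85
tcp_pos: [0.614, -0.2353, 0.1641]
orientation: [-3.14, -0.001, -3.015]
ft_force: [0.7, -0.7, -1.4]
grip_width: 0.0256
```

Call:
jog_arm --commands '[{"translation": [0,0,0],"spin": 0},{"translation": [0,0,0],"spin": 0},{"translation": [0,0,0.008],"spin": 0},{"translation": [0,0,0.014],"spin": 0},{"translation": [0,0,0.016],"spin": 0},{"translation": [0,0,0.014],"spin": 0},{"translation": [0,0,0.008],"spin": 0},{"translation": [0,0,0.003],"spin": 0},{"translation": [0,0,0],"spin": 0},{"translation": [0,0,0],"spin": 0}]'

```text
time: 56.85
tcp_pos: [0.6154, -0.2311, 0.1022]
orientation: [-3.141, 0.001, -3.011]
ft_force: [-0.5, 0.2, -0.8]
grip_width: 0.0251
```

```bash
python3 go.py 0.6138 -0.231 0.046 187.5;  python3 - <<'E'
from h import *
import json
c=optics.calibration('wrist'); snap('wrist','w10',scale=1.56); json.dump({k:np.array(v).tolist() for k,v in c.items()},open('w10.json','w'))
a=np.radians(7.5);R=np.array([[np.cos(a),-np.sin(a)],[np.sin(a),np.cos(a)]])
for n,t,z in(('in -x+y',(-.105,.063),.04),('in -x-y',(-.105,-.063),.04),('bat corner -x+y',(-.067,-.0043),.033),('bat -x-y',(-.067,-.0583),.033)):
    q=R@t+[.568,-.2665];print(n,(w2px('wrist',[*q,z],c)*1.56).round())
E
```

```text
t=56.9 pos [ 0.6154 -0.2311  0.1022] yaw -172.49 q7 1.96 w 0.0251 F [-0.5  0.2 -0.8]
translate(mm, tool, before spin) [ 1.6  0.3 56.2] spin 0.000
in -x+y [470.   9.]
in -x-y [211.  21.]
bat corner -x+y [329.  86.]
bat -x-y [223.  94.]
```

View pics/w10.png

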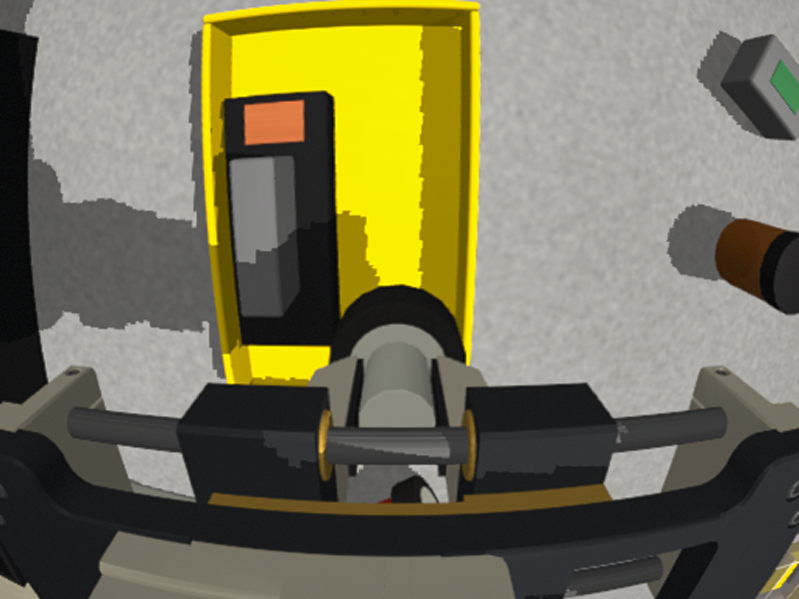

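Call:
jog_arm --commands '[{"translation": [0.0015,0,0.005],"spin": 0},{"translation": [0,0,0.008],"spin": 0},{"translation": [0,0,0.01],"spin": 0},{"translation": [0,0,0.01],"spin": 0},{"translation": [0,0,0.009],"spin": 0},{"translation": [0,0,0.006],"spin": 0},{"translation": [0,0,0.004],"spin": 0},{"translation": [0,0,0.001],"spin": 0},{"translation": [0,0,0],"spin": 0},{"translation": [0,0,0],"spin": 0}]'

```text
time: 57.9
tcp_pos: [0.6138, -0.2312, 0.0491]
orientation: [-3.141, 0.001, -3.01]
ft_force: [-0.7, -0.6, -1.5]
grip_width: 0.0253
```

```bash
python3 go.py 0.6138 -0.231 0.0448 187.5
```

```text
t=57.9 pos [ 0.6138 -0.2312  0.0491] yaw -172.49 q7 1.95 w 0.0253 F [-0.7 -0.6 -1.5]
translate(mm, tool, before spin) [-0.   0.2  4.3] spin 0.000
```

Call:
jog_arm --commands '[{"translation": [0,0,0.001],"spin": 0},{"translation": [0,0,0.001],"spin": 0},{"translation": [0,0,0.001],"spin": 0},{"translation": [0,0,0.001],"spin": 0},{"translation": [0,0,0.0005],"spin": 0},{"translation": [0,0,0],"spin": 0},{"translation": [0,0,0],"spin": 0},{"translation": [0,0,0],"spin": 0},{"translation": [0,0,0],"spin": 0},{"translation": [0,0,0],"spin": 0}]'

```text
time: 58.9
tcp_pos: [0.6136, -0.2311, 0.0448]
orientation: [-3.142, 0.0, -3.01]
ft_force: [-2.0, 0.9, 5.6]
grip_width: 0.0249
```

Call:
jog_arm --commands '[{"translation": [0,0,0],"spin": 0},{"translation": [0,0,0],"spin": 0},{"translation": [0,0,0],"spin": 0},{"translation": [0,0,-0.005],"spin": 0},{"translation": [0,0,-0.015],"spin": 0},{"translation": [0,0,-0.025],"spin": 0},{"translation": [0,0,-0.025],"spin": 0},{"translation": [0,0,-0.025],"spin": 0},{"translation": [0,0,-0.02],"spin": 0},{"translation": [0,0,-0.01],"spin": 0}]' --hand 0.4

```text
time: 59.9
tcp_pos: [0.6146, -0.2315, 0.1727]
orientation: [-3.14, 0.004, -3.011]
ft_force: [-0.1, -0.3, 0.2]
grip_width: 0.0368
```

```bash
python3 go.py 0.432 0.0955 0.17 187.5
```

```text
t=59.9 pos [ 0.6146 -0.2315  0.1727] yaw -172.49 q7 1.96 w 0.0368 F [-0.1 -0.3  0.2]
translate(mm, tool, before spin) [138.3 348.1   2.7] spin 0.000
```

Call:
jog_arm --commands '[{"translation": [0.006,0.014,0],"spin": 0},{"translation": [0.011,0.028,0],"spin": 0},{"translation": [0.016,0.041,0],"spin": 0},{"translation": [0.018,0.046,0],"spin": 0},{"translation": [0.019,0.047,0],"spin": 0},{"translation": [0.018,0.046,0],"spin": 0},{"translation": [0.017,0.043,0],"spin": 0},{"translation": [0.015,0.038,0],"spin": 0},{"translation": [0.012,0.03,0],"spin": 0},{"translation": [0.006,0.015,0],"spin": 0}]' --hand 0.6

```text
time: 60.9
tcp_pos: [0.4298, 0.0978, 0.1696]
orientation: [3.141, 0.0, -3.007]
ft_force: [0.9, 0.3, -0.2]
grip_width: 0.0551
```

Call:
jog_arm --commands '[{"translation": [0,0,0],"spin": 0},{"translation": [0,0,0.006],"spin": 0},{"translation": [0,0,0.012],"spin": 0},{"translation": [0,0,0.016],"spin": 0},{"translation": [0,0,0.016],"spin": 0},{"translation": [0,0,0.012],"spin": 0},{"translation": [0,0,0.006],"spin": 0},{"translation": [0,0,0.002],"spin": 0},{"translation": [0,0,0],"spin": 0},{"translation": [0,0,0],"spin": 0}]'

```text
time: 61.9
tcp_pos: [0.432, 0.0951, 0.0996]
orientation: [3.142, 0.001, -3.011]
ft_force: [-0.7, -0.5, 0.7]
grip_width: 0.055
```

```bash
python3 - <<'E'
from h import *
import json
c=optics.calibration('wrist'); snap('wrist','w11'); json.dump({k:np.array(v).tolist() for k,v in c.items()},open('w11.json','w'))
q=w2px('wrist',[.432,.0955,.068],c);print('pred can',q, readout.get_state()['tcp_pos'])
im=cv2.imread('pics/w11_full.png'); x,y=q.round().astype(int)
print(cv2.cvtColor(im,cv2.COLOR_BGR2GRAY)[max(y-64,0):y+41:5,x-70:x+71:5])
E
python3 go.py 0.432 0.0955 0.04 187.5
```

```text
pred can [255.21386517 222.74053086] [0.43198506 0.09514909 0.09969721]
[[114 110 109 110 117 112 112 113 110 112 110 113 147 150 169 251 254 254
  207 206 201 201 206 206 203 209 216 207 214]
 [111 113 109 113 114 109 112 103 109 115 147 149 159 172 254 253 253 253
  194 205 210 205 207 202 203 201 205 204 211]
 [116 113 115 113 114 114 111 114 148 150 167 169 166 164 253 253 253 253
  255 213 205 207 208 201 205 208 203 212 206]
 [114 113 113 116 113 111 148 150 171 167 166  58  63 169 253 253 253 253
  253 199 208 205 205 201 207 207 203 214 203]
 [115 117 113 114 110 108 176 166 165 165 166  62  62 164 255 253 253 253
  253 254 212 199 203 199 205 201 206 202 206]
 [114 113 113 112 110 117 165 165 165 165 165 167 164 166 255 255 253 253
  253 253 193 206 211 208 206 206 205 211 211]
 [119 115 112 113 112 114 164 164 165 165 166 166 102 108 103 103 129 253
  253 253 252 205 207 211 209 200 206 207 220]
 [117 114 116 112 117 117 110 165 165 166 165 119 102 107 103 102  96 221
  253 253 254 198 207 214 215 203 209 206 212]
 [114 114 112 118 111 110 112 156 165 165 165  94 104 109 10
[... 957 characters left out ...]
 253 237 207 207 214 211
  213 203 208 214 208 163  27 138 140 141 141]
 [141 140 141  29  35 210 207 211 215 206 212 209 213 212 200 211 214 202
  207 208 206 207 207 114  25  82 140 141 140]
 [140 141 137  29  35 216 206 220 209 208 208 208 210 209 205 210 212 211
  211 204 214 215 206  76  23  27 142 140 140]
 [141 140  62  22  35 198 208 210 206 217 208 213 215 212 202 206 208 212
  209 209 214 212 215  45  23  29 130 140 140]
 [141 141  26  20  35 210 207 214 210 204 202 213 209 209 212 209 207 206
  204 207 212 203 207  85  25  23  64 140 141]]
t=62.0 pos [0.432  0.0951 0.0997] yaw -172.50 q7 1.27 w 0.0550 F [-0.   0.2 -0.2]
translate(mm, tool, before spin) [-0.1  0.3 59.7] spin -0.000
```

```bash
python3 - <<'E'
from h import *
import json
c=json.load(open('w11.json'))
im=cv2.imread('pics/w11_full.png').astype(int);g=cv2.cvtColor(im.astype(np.uint8),cv2.COLOR_BGR2GRAY)
P=[]
for y in range(164,212,4):
    r=g[y,262:312]; x=262+np.where(r>240)[0].max()+.5; P.append(px2w('wrist',x,y,.028,c)[:2])
P=np.array(P);d=np.linalg.svd(P-P.mean(0))[2][0];print('edge angle',np.degrees(np.arctan2(d[1],d[0]))%180);n=np.array([-d[1],d[0]]);print('dist to can',abs((P.mean(0)-[.432,.0955])@n), 'resid',np.abs((P-P.mean(0))@n).max())
E
```

```text
edge angle 33.19912424953469
dist to can 0.027765200006544893 resid 0.0003622468033011399
```

Call:
jog_arm --commands '[{"translation": [0,0,0.006],"spin": 0},{"translation": [0,0,0.012],"spin": 0},{"translation": [0,0,0.014],"spin": 0},{"translation": [0,0,0.013],"spin": 0},{"translation": [0,0,0.008],"spin": 0},{"translation": [0,0,0.004],"spin": 0},{"translation": [0,0,0.001],"spin": 0},{"translation": [0,0,0],"spin": 0},{"translation": [0,0,0],"spin": 0},{"translation": [0,0,0],"spin": 0}]'

```text
time: 62.95
tcp_pos: [0.4319, 0.0953, 0.0416]
orientation: [3.141, 0.001, -3.011]
ft_force: [-0.5, 0.5, 0.2]
grip_width: 0.0551
```

Call:
jog_arm --commands '[{"translation": [0,0,0],"spin": 0},{"translation": [0,0,0],"spin": 0},{"translation": [0,0,0],"spin": 0},{"translation": [0,0,0],"spin": 0},{"translation": [0,0,0],"spin": 0},{"translation": [0,0,0],"spin": 0},{"translation": [0,0,0],"spin": 0},{"translation": [0,0,0],"spin": 0},{"translation": [0,0,-0.005],"spin": 0},{"translation": [0,0,-0.01],"spin": 0}]' --hand 0.0

```text
time: 63.95
tcp_pos: [0.4309, 0.095, 0.0562]
orientation: [-3.141, -0.002, -3.01]
ft_force: [-0.4, -0.3, -1.7]
grip_width: 0.0272
```

Call:
jog_arm --commands '[{"translation": [0,0,-0.01],"spin": 0},{"translation": [0,0,-0.02],"spin": 0},{"translation": [0,0,-0.025],"spin": 0},{"translation": [0,0,-0.025],"spin": 0},{"translation": [0,0,-0.02],"spin": 0},{"translation": [0,0,-0.01],"spin": 0},{"translation": [0,0,0],"spin": 0},{"translation": [0,0,0],"spin": 0},{"translation": [0,0,0],"spin": 0},{"translation": [0,0,0],"spin": 0}]'

```text
time: 64.95
tcp_pos: [0.431, 0.095, 0.1653]
orientation: [-3.141, -0.002, -3.01]
ft_force: [-0.1, -0.1, -1.5]
grip_width: 0.0273
```

```bash
python3 go.py 0.5146 -0.244 0.1 159
```

```text
t=65.0 pos [0.431  0.095  0.1653] yaw -172.48 q7 1.31 w 0.0273 F [-0.1 -0.1 -1.5]
translate(mm, tool, before spin) [ -38.6 -347.1   65.3] spin 0.498
```

Call:
jog_arm --commands '[{"translation": [-0.002,-0.014,0],"spin": 0},{"translation": [-0.003,-0.028,0],"spin": 0},{"translation": [-0.004,-0.04,0],"spin": 0},{"translation": [-0.005,-0.046,0],"spin": 0},{"translation": [-0.005,-0.046,0],"spin": 0},{"translation": [-0.005,-0.046,0],"spin": 0},{"translation": [-0.005,-0.046,0],"spin": 0},{"translation": [-0.004,-0.04,0],"spin": 0},{"translation": [-0.003,-0.028,0],"spin": 0},{"translation": [-0.002,-0.013,0],"spin": 0}]'

```text
time: 65.95
tcp_pos: [0.5141, -0.2471, 0.1652]
orientation: [-3.141, -0.001, -3.014]
ft_force: [-0.4, 1.0, -1.9]
grip_width: 0.0272
```

Call:
jog_arm --commands '[{"translation": [0,0,0],"spin": 0.06},{"translation": [0,0,0.005],"spin": 0.1},{"translation": [0,0,0.01],"spin": 0.12},{"translation": [0,0,0.015],"spin": 0.1},{"translation": [0,0,0.015],"spin": 0.069},{"translation": [0,0,0.01],"spin": 0},{"translation": [0,0,0.005],"spin": 0},{"translation": [0,0,0],"spin": 0},{"translation": [0,0,0],"spin": 0},{"translation": [0,0,0],"spin": 0}]'

```text
time: 66.95
tcp_pos: [0.515, -0.244, 0.1069]
orientation: [3.141, 0.001, 2.824]
ft_force: [0.3, 0.6, -1.1]
grip_width: 0.0276
```

```bash
python3 go.py 0.5146 -0.244 0.0465 161.8
```

```text
t=67.0 pos [ 0.515  -0.244   0.1069] yaw 161.81 q7 1.66 w 0.0276 F [ 0.3  0.6 -1.1]
translate(mm, tool, before spin) [ 0.4 -0.1 60.4] spin 0.000
```

Call:
jog_arm --commands '[{"translation": [0,0,0.005],"spin": 0},{"translation": [0,0,0.009],"spin": 0},{"translation": [0,0,0.011],"spin": 0},{"translation": [0,0,0.011],"spin": 0},{"translation": [0,0,0.009],"spin": 0},{"translation": [0,0,0.006],"spin": 0},{"translation": [0,0,0.004],"spin": 0},{"translation": [0,0,0.001],"spin": 0},{"translation": [0,0,0],"spin": 0},{"translation": [0,0,0],"spin": 0}]'

```text
time: 67.95
tcp_pos: [0.5148, -0.244, 0.0506]
orientation: [3.142, 0.001, 2.824]
ft_force: [-0.1, -0.3, -1.6]
grip_width: 0.0273
```

```bash
python3 go.py 0.5146 -0.244 0.0465 161.8
```

```text
t=68.0 pos [ 0.5148 -0.244   0.0506] yaw 161.78 q7 1.66 w 0.0273 F [-0.1 -0.3 -1.6]
translate(mm, tool, before spin) [ 0.2 -0.1  4.1] spin -0.000
```

Call:
jog_arm --commands '[{"translation": [0,0,0.001],"spin": 0},{"translation": [0,0,0.001],"spin": 0},{"translation": [0,0,0.001],"spin": 0},{"translation": [0,0,0.001],"spin": 0},{"translation": [0,0,0.0005],"spin": 0},{"translation": [0,0,0],"spin": 0},{"translation": [0,0,0],"spin": 0},{"translation": [0,0,0],"spin": 0},{"translation": [0,0,0],"spin": 0},{"translation": [0,0,0],"spin": 0}]'

```text
time: 68.95
tcp_pos: [0.5146, -0.2438, 0.0463]
orientation: [3.141, 0.0, 2.824]
ft_force: [-2.0, 1.0, 5.8]
grip_width: 0.0271
```

Call:
jog_arm --commands '[{"translation": [0,0,0],"spin": 0},{"translation": [0,0,0],"spin": 0},{"translation": [0,0,0],"spin": 0},{"translation": [0,0,-0.005],"spin": 0},{"translation": [0,0,-0.015],"spin": 0},{"translation": [0,0,-0.03],"spin": 0},{"translation": [0,0,-0.035],"spin": 0},{"translation": [0,0,-0.035],"spin": 0},{"translation": [0,0,-0.03],"spin": 0},{"translation": [0,0,-0.015],"spin": 0}]' --hand 0.42

```text
time: 69.95
tcp_pos: [0.5156, -0.2444, 0.2141]
orientation: [-3.142, 0.004, 2.824]
ft_force: [0.6, 0.4, 0.1]
grip_width: 0.0385
```

```bash
python3 go.py 0.42 -0.06 0.25 161.8
```

```text
t=70.0 pos [ 0.5156 -0.2444  0.2141] yaw 161.78 q7 1.64 w 0.0385 F [0.6 0.4 0.1]
translate(mm, tool, before spin) [148.4 145.2 -35.9] spin -0.000
```

Move aside for a final look: from (0.42, −0.06) the top, side and wrist cameras should see everything.

Call:
jog_arm --commands '[{"translation": [0.006,0.006,-0.003],"spin": 0},{"translation": [0.013,0.012,-0.004],"spin": 0},{"translation": [0.018,0.018,-0.004],"spin": 0},{"translation": [0.02,0.02,-0.004],"spin": 0},{"translation": [0.02,0.02,-0.004],"spin": 0},{"translation": [0.02,0.02,-0.004],"spin": 0},{"translation": [0.02,0.02,-0.004],"spin": 0},{"translation": [0.016,0.015,-0.004],"spin": 0},{"translation": [0.01,0.01,-0.003],"spin": 0},{"translation": [0.005,0.005,-0.002],"spin": 0}]'

```text
time: 70.95
tcp_pos: [0.4175, -0.0568, 0.2459]
orientation: [-3.141, -0.002, 2.826]
ft_force: [0.3, -0.0, -0.2]
grip_width: 0.0387
```

```bash
python3 - <<'E'
from h import *
snap('top','tf');snap('side','sf')
o=np.zeros((600,800,3),np.uint8)
t=cv2.imread('pics/tf_full.png');s=cv2.imread('pics/sf_full.png')
R=lambda im,w,h:cv2.resize(im,(w,h),interpolation=cv2.INTER_CUBIC)
o[:300,:300]=R(t[165:245,170:250],300,300)      # drive top
o[:300,300:520]=R(t[162:252,335:401],220,300)   # tray top
o[:300,520:800]=R(s[140:215,180:250],280,300)   # drive side
o[300:600,:390]=R(s[255:355,225:355],390,300)   # tray side
o[300:600,400:800]=R(t[70:370,100:500],400,300) # table
cv2.imwrite('pics/mf.png',o)
E
```

```text
(no output)
```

View pics/mf.png

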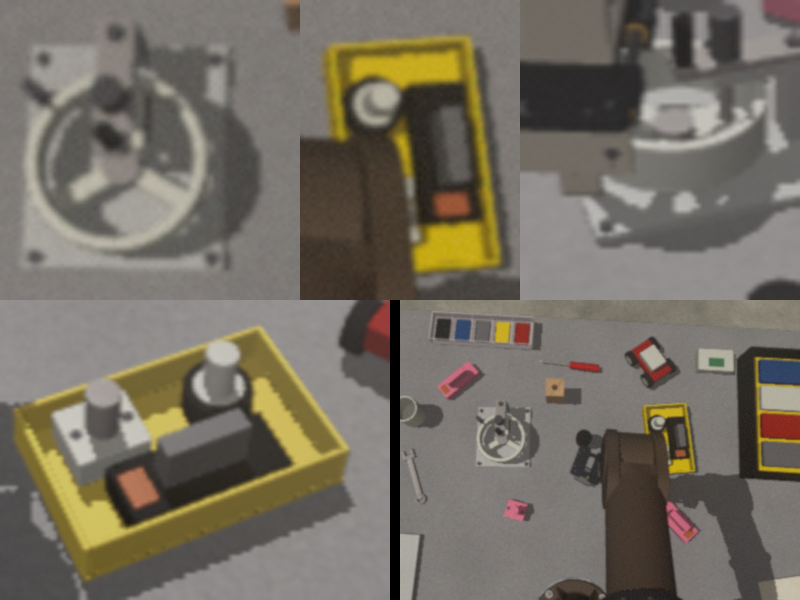

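The final composite shows:
- **Tray:** battery, motor and wheel sit upright and flat in it, with the battery at about (205,460), motor (100,425) and wheel (215,385).
- **Drive:** the rod head sits on the flap at (113,95), and the flap lies along the bracket.
- **Look-alikes:** the pink pieces in view, at (458,380), (516,510) and (683,522), are where they were.

Handing in.

```bash
python3 -c "
from h import *
s=readout.get_state();print(s['time'],s['ft_force'].round(1));print(workorder.close_job())"
```

```text
71.05 [ 0.1 -0.9 -0.8]
the job is handed in; nothing more can be done
None
```

The job is done and handed in at about 71 s.

- **Drive:** I turned the pulley by its rim in three strokes, then turned it back about 2.4° after a close look showed it had gone too far. The flap went home until its stop pushed back with about 14 N. The rod met no resistance on the way down. Its head seated on the flap with about 14 N of push-back, with the gripper at the height expected for a seated rod.
- **Tray:** The battery pack, one motor and one wheel are in the tray. No second motor or wheel was on the table. The wheel had been knocked about 4 cm mid-run, so I measured it again before gripping.

**Last checks:** The final pictures show all three parts upright and flat in the tray and the rod head on the flap. The pink look-alikes and the screwdriver had not moved. The arm hid the jar and charger in that last view; I never touched them.

**Weaker or disagreeing checks:**
- I did not measure the mark against the pointer again after the 2.4° correction. It lined up by eye before the rod went in, and the rod passing through freely supports that.
- The cameras disagreed by about 2–4 mm on some positions, and the side camera's first reading of the tray angle was off by about 3°. Fitting the tray's outline in both pictures brought the angles within 0.2° and the position within about 3 mm.

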